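# Set up the hose trimming stand and empty its offcut bin

### The arm

A 7-joint arm with a two-finger parallel gripper is mounted at the origin on the work surface. World frame = base frame: x ahead of the robot, y to its left, z up, the work surface at z = 0. Lengths are in m, angles in rad, forces in N, time in s.
With the tool pointing down it reaches from about 0.4 to 0.925 m from the base axis. Payload 4.1 kg.
Tool frame: the origin (TCP) lies on the centre line of the jaws, within the pads' length; the fingertips stand 25 mm ahead of it and the grasp point (between the pads) lies 6 mm ahead of it; z points along the fingers, x is the direction in which the jaws open and shut, and the axes are right-handed (so a half turn about z gives the same grasp; the last joint's range is limited). The gripper opens to 85 mm and grips with 20 to 120 N. Pads are 22 mm wide; open, the fingers measure 114 mm over their backs; the gripper's body (76 mm by 85 mm) begins 54 mm behind the grasp point. The pads swing forward as they close: fully open they stand 13 mm farther back than shut.
Start: joints at [1.112, 0.398, 0.045, 1.537, -0.019, 1.207, -0.051], TCP at [0.229, -0.608, 0.256] pointing down, gripper open.
Joint ranges: [-2.82, 2.82], [-0.49, 2.23], [-1.37, 1.46], [0, 2.46], [-1.36, 4.5], [0.23, 2], [-2.94, 2.94]. Speed limits (rad/s): [2.57, 2.57, 3.14, 3.14, 3.14, 3.14, 3.14].

### API

Orientations are given as a rotation vector (axis times angle).
In Python, from station import env, eyes gives the robot as it stands.
- The arm moves only by the tool send_rows, never from a script. Its argument "motion" is a list of rows, each an object of numbers: "dx", "dy", "dz": the shift along the world's x, y, z in mm; "ax", "ay", "az": the turn, a rotation vector about the world's x, y, z in rad. A call has 1 to 20 rows; each row is the pose to reach, as a shift and turn from the pose commanded when the call began; what a row does not reach only later rows make up. A row lasts 1/12 s, in which the tool goes at most 41.7 mm and 7.16 degrees, less where a joint would pass 70% of its speed; a pose out of reach is approached as far as the arm can. A call with a gripper value outside its range is refused whole. "fingers" is the finger opening in mm, from 0 to 85.4, set as the call begins (left out, the last holds). The fingers move at their own pace and stop on an object; "newtons" is the grip in N (left out, the last holds). Time passes only in rows, so rows that repeat a pose let the fingers close. It gives the time, the measured TCP pose, the force and the opening at its end, in the units of the state.
- env.read_state(): the state, without advancing time (a new reading comes with each control period).
- eyes.snapshot(name): name is "side" or "top" or "wrist"; returns the picture (480x640x3 uint8, red, green, blue); there is no depth.
- eyes.calibration(name): a dict with "camera_matrix" (3x3 intrinsics, pixels), "k1" (the pictures are not rectified: a ray, as slopes to the right and down, at radius r is drawn at 1 + k1 r^2 times it, then the intrinsics apply), "R" (3x3) and "t" (3): a world point X has camera coordinates R X + t. Camera axes: x right, y down, z forward; pixel columns grow to the right and rows downward; lengths in m; the calibration is good to about 2 mm. A picture is of the moment at which its call begins: read the wrist's pose just before it. calibration takes no time and is no camera call; for the wrist camera it gives the pose at the moment of the call.
- env.finish_job(): hands the job in, once; it reports no verdict.
The state is a dict: "time": time; "joint_pos": joint angles; "dq": joint speeds; "joint_torque": joint torques, N m; "tool_pos": TCP position; "tool_rot": TCP orientation; "wrist_force": force on the tool from outside, world axes, zero at the start; "moment": the same for the moment, N m; "opening": opening from 0.0 (shut) to 1.0 (fully open).
Only numpy, scipy, OpenCV 4.12 (cv2) and the standard library are available. Lean on these libraries where they do the work, as an engineer would, in place of code of your own. Each camera call takes 0.05 s, during which the arm holds its last target.

### The job

Get the trimming bench ready for the next batch: lift the yellow sliding section of the stand until its red pawl is past the top rung, lower it to sit on that rung, level with the fixed rest, and let go; only then lay every hose mandrel lengthwise across both rests, each in its own pair of saddles and sticking out evenly on both sides. Empty all the offcuts from the green bin into the pan of the bench scale, and stand the bin upright on the bench with its low lip close up against the base plate on the fixed-rest side, square to that edge and at its middle, ready to catch the next trimmings. Leave the gauge, the can and the bottle where they are.

Things in the scene. Friction and masses are not known exactly. Their poses are not given: they have to be found in the camera images.
- stand: Bolted-down mandrel stand. Grey base plate 200 mm along x, y -100 to +58 mm, 8 mm thick; origin on the bench. Blue fixed rest at y +45, blue ladder frame with 3 rungs at y -28 (195 mm high), yellow sliding section at y -55. Each rest: 3 steel V saddles at x -60, 0, +60 mm, 12 mm wide (y), flanks 35 deg from vertical, 29 mm deep, 41 mm mouth. Fixed saddle tops 294 mm above the bench
- bin_edge (a point): Middle of the base plate's +y edge, at bench height; axes as the stand's. The bin belongs on the bench on the +y side of it, low lip towards it, under the overhanging mandrel ends
- rest_mid (a point): Stand x 0, y 0, 284 mm above the bench; axes as the stand's. Where the middle of a mandrel lying centred in the middle saddles comes to be (other saddles: 60 mm off along x)
- slide (a joint): Height (m) of the yellow sliding section, upward, 0 to 0.130. Its pawl seats on the rungs at 0.000, 0.050, 0.100; at 0.100 its saddles are level with the fixed ones. Starts on the lowest rung. Weighs about 7 N, drag 12 N per m/s; let go, it falls until the pawl catches a rung. Its saddle tops are 194 mm + this height above the bench
- slide_handle (a point): Middle of the sliding section's lifting handle: black round bar 14 mm thick along the stand's x, 86 mm free between its arms, 158 mm + slide height above the bench, 63 mm out (-y) from the yellow cross bar, 49 mm gap between them. Take it from above, closing along the stand's y. Axes as the stand's
- pawl (a joint): Angle (rad) of the red gravity pawl: 0 = nose out level, hooks over a rung, cannot turn further up; -1.35 = folded down. Going up, a rung folds the nose; the heavy tail swings it back to 0 in about 0.3 s once the section is 13 mm or more above that rung's seat; then lower it onto the rung
- bin: Green steel offcut bin, 0.3 kg, x -60 to +63 mm, 150 mm wide (y), walls 4 mm, open top; origin under the centre of its floor, x to the lip, z up. Rear wall 75 mm high; sides slope down to 28 mm at the front. From x +22 mm the floor rises as a 30 deg ramp to the low lip. Black grip tongue at the rear. Offcuts lie loose in it
- bin_grip (a point): Grip point on the bin's black tongue, at (-76, 0, 99) mm in bin axes. Tongue 10 mm thick, 70 mm wide (y), leaning back 30 deg from vertical, along (-0.5, 0, 0.87) in bin axes; it ends 20 mm beyond this point. Pinch it across its thickness, the gripper coming in along the tongue. Axes as the bin's
- bin_lip (a point): Middle of the bin's low front lip, at (63, 0, 26) mm in bin axes; axes as the bin's
- scale: Bench scale, fixed. Grey base 200 mm square, display on its -x side; square steel pan on top, 240 mm outside, 3 mm walls, rim 76 mm above the bench. Origin on the bench under the pan's centre; axes along its sides
- pan (a point): Centre of the pan's inner floor, 45 mm above the bench; 234 mm square inside; axes as the scale's
- gauge: Bystander: green L-shaped hose checking gauge, 160 mm, black bent hose on it; origin under it. Leave alone
- talc: Bystander: white can 72 mm wide, 130 mm high, origin at its foot. Leave alone
- spray: Bystander: blue bottle with red cap, 56 mm wide, 170 mm high, origin at its foot. Leave alone
- mandrel1: Hose mandrel 1, origin at its middle, on its axis: steel tube 22 mm diameter, 200 mm long along its y, with a 24 mm square flange 8 mm thick on each end, 0.22 kg; lies on the bench with its origin 12 mm up. May be absent (None from the start)
- mandrel2: Hose mandrel 2, origin at its middle, on its axis: steel tube 22 mm diameter, 200 mm long along its y, with a 24 mm square flange 8 mm thick on each end, 0.22 kg; lies on the bench with its origin 12 mm up. May be absent (None from the start)
- mandrel3: Hose mandrel 3, origin at its middle, on its axis: steel tube 22 mm diameter, 200 mm long along its y, with a 24 mm square flange 8 mm thick on each end, 0.22 kg; lies on the bench with its origin 12 mm up. May be absent (None from the start)
- offcut1: Offcut 1, origin at its centre, z along its axis: thick ring cut from reinforced hose, black with a yellow band, 32 mm diameter, 26 mm long, 30 g. May be absent
- offcut2: Offcut 2, origin at its centre, z along its axis: thick ring cut from reinforced hose, black with a yellow band, 32 mm diameter, 26 mm long, 30 g. May be absent
- offcut3: Offcut 3, origin at its centre, z along its axis: thick ring cut from reinforced hose, black with a yellow band, 32 mm diameter, 26 mm long, 30 g. May be absent
- offcut4: Offcut 4, origin at its centre, z along its axis: thick ring cut from reinforced hose, black with a yellow band, 32 mm diameter, 26 mm long, 30 g. May be absent
- offcut5: Offcut 5, origin at its centre, z along its axis: thick ring cut from reinforced hose, black with a yellow band, 32 mm diameter, 26 mm long, 30 g. May be absent
Not all that is in view belongs to the job. Leave any orange or turquoise look-alike of the mandrel1 alone. What is shaped like the mandrel2 but purple is not meant.

How it is judged:
By the outcome, as a careful person would: the job done as asked, in the order asked, and still so for the second after the job is handed in, with the robot touching nothing.
Of mandrel1, mandrel2, mandrel3 only 2 to 3 are there at a start; the rules pass over those that are not, and their reading is None.
Of offcut1, offcut2, offcut3, offcut4, offcut5 only 3 to 5 are there at a start; the rules pass over those that are not, and their reading is None.
At some moment in a run one of bin may be knocked a few centimetres aside while the robot is not near it.
It also fails if it takes over 208 s, if anything falls off the work surface, if the arm or the gripper's body presses on something with over 40 N, if the wrist force passes 120 N, or if a joint passes its speed limit or range.

## Working session

There is one attempt and no reset: what is moved stays moved. The work goes in short steps, Python scripts to look and compute and a tool call to move; the robot and the scene stay as the last step left them, time stands still between calls to the robot, and variables do not carry over. Pictures are saved under pics/ and viewed, and the job is handed in when it is done.

Besides the shell and the picture viewer there is one more tool, called as name(argument=value, ...), one argument or row to a line, values as JSON. send_rows: Moves the arm, as the interface text tells. Its arguments: {"type":"object","properties":{"motion":{"type":"array"},"fingers":{"type":"number"},"newtons":{"type":"number"}},"required":["motion"]}

```bash
ls; mkdir -p pics
python3 - <<'E'
from station import env, eyes
import cv2
print(env.read_state())
for n in ["side","top","wrist"]:
    im=eyes.snapshot(n); cv2.imwrite(f"pics/{n}0.png",im[:,:,::-1])
    c=eyes.calibration(n); print(n,c)
E
```

```text
pics
{'time': 0.0, 'joint_pos': array([ 1.11198074,  0.39920587,  0.04503968,  1.53790304, -0.01872057,
        1.20691267, -0.05069748]), 'dq': array([ 0.00017044, -0.00088806,  0.00042565,  0.00112315, -0.00103791,
       -0.00153344, -0.00079862]), 'joint_torque': array([ 4.94608794e-04, -4.75123572e+01,  1.36491347e+00, -2.54219037e+01,
        1.14943125e-02,  9.48917965e-03,  2.86730490e-06]), 'tool_pos': array([ 0.22867891, -0.60780278,  0.25524433]), 'tool_rot': array([-2.58232462,  1.78736195,  0.00269554]), 'wrist_force': array([-0.67529149, -0.21386778, -0.47081782]), 'moment': array([ 0.01246577, -0.00294555,  0.00659231]), 'opening': 1.004944115880139}
side {'camera_matrix': array([[468.96964203,   0.        , 326.68609127],
       [  0.        , 468.96964203, 229.50007925],
       [  0.        ,   0.        ,   1.        ]]), 'k1': -0.06712608537581607, 'R': array([[-0.99920432, -0.03922709, -0.00720815],
       [-0.02309681,  0.71645229, -0.69725365],
       [ 0.03251552, -0.69653238, -0.71678824]]), 't': array([0.5006708 , 0.20964389, 1.49505383])}
top {'camera_matrix': array([[514.06063128,   0.        , 319.08991208],
       [  0.        , 514.06063128, 237.48125681],
       [  0.        ,   0.        ,   1.        ]]), 'k1': 0.020847393282774195, 'R': array([[-1.63972586e-02, -9.99863502e-01, -2.02687456e-03],
       [-9.95832895e-01,  1.65129724e-02, -8.96892747e-02],
       [ 8.97105020e-02,  5.47770130e-04, -9.95967733e-01]]), 't': array([-0.07824346,  0.51103736,  1.49730745])}
wrist {'camera_matrix': array([[346.89123745,   0.        , 319.10635474],
       [  0.        , 346.89123745, 241.38762332],
       [  0.        ,   0.        ,   1.        ]]), 'k1': -0.014202660004937428, 'R': array([[ 0.35326568, -0.93552173, -0.00156396],
       [-0.88540372, -0.33487935,  0.32236018],
       [-0.30209869, -0.11249405, -0.9466158 ]]), 't': array([-0.64882307, -0.04285936,  0.38006613])}
```

View pics/top0.png

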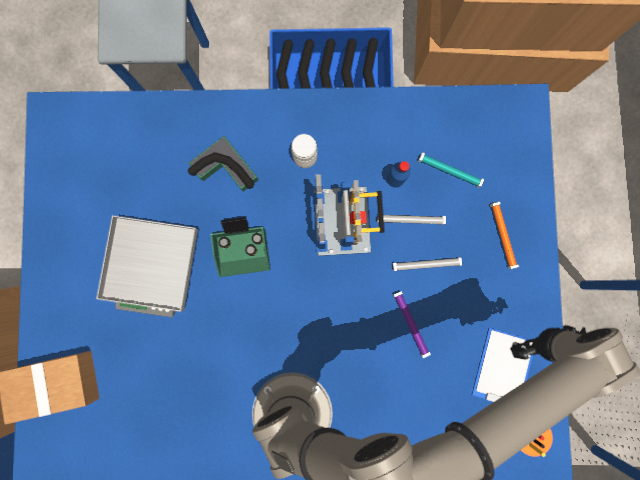

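View pics/side0.png

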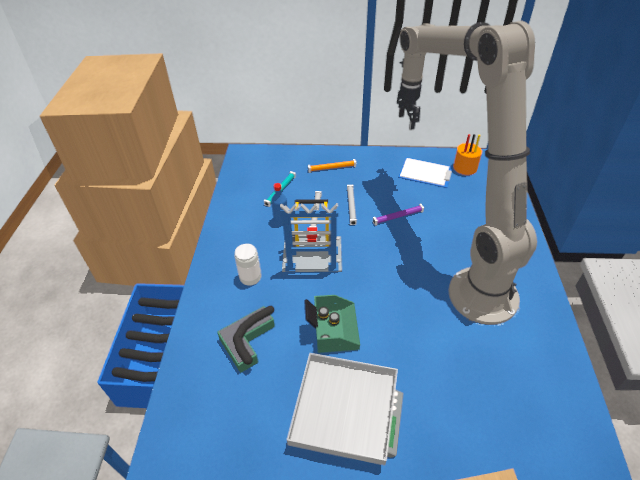

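View pics/wrist0.png

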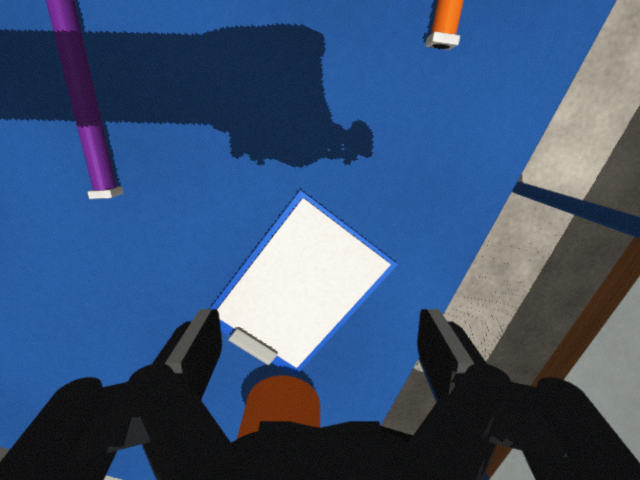

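```bash
cat > h.py <<'E'
from station import env, eyes
import cv2, numpy as np
from scipy.spatial.transform import Rotation as Ro
from scipy.optimize import least_squares
def cal(n):
    c=eyes.calibration(n); return c
def ray(c,uv):
    K=c["camera_matrix"];d=np.array([c["k1"],0,0,0,0])
    p=cv2.undistortPoints(np.array([[uv]],float),K,d)[0,0]
    R=np.array(c["R"]);t=np.array(c["t"])
    o=-R.T@t; v=R.T@np.array([p[0],p[1],1]); return o,v
def onz(c,uv,z):
    o,v=ray(c,uv); return o+v*(z-o[2])/v[2]
def proj(c,X):
    X=np.atleast_2d(np.array(X,float))
    d=np.array([c["k1"],0,0,0,0])
    return cv2.projectPoints(X,cv2.Rodrigues(np.array(c["R"]))[0],np.array(c["t"]),c["camera_matrix"],d)[0][:,0]
def crop(src,x0,y0,x1,y1,s,out):
    im=cv2.imread(src) if isinstance(src,str) else src[:,:,::-1]
    cv2.imwrite(out,cv2.resize(im[y0:y1,x0:x1],None,fx=s,fy=s,interpolation=cv2.INTER_CUBIC))
def fitpose(obs,model,x0):
    """obs: list of (cal,key,uv); planar pose x,y,yaw with z=0"""
    def f(p):
        R=Ro.from_euler('z',p[2]).as_matrix(); r=[]
        for c,k,uv in obs:
            X=R@np.array(model[k])+[p[0],p[1],0]
            r+=list(proj(c,X)[0]-uv)
        return r
    s=least_squares(f,x0); return s.x,np.array(s.fun).reshape(-1,2)
E
python3 - <<'E'
from h import *
crop("pics/top0.png",300,165,460,285,5,"pics/ct_stand.png")
crop("pics/top0.png",90,205,290,325,4,"pics/ct_bin.png")
crop("pics/side0.png",240,170,400,290,5,"pics/cs_stand.png")
E
```

```text
(no output)
```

View pics/ct_stand.png

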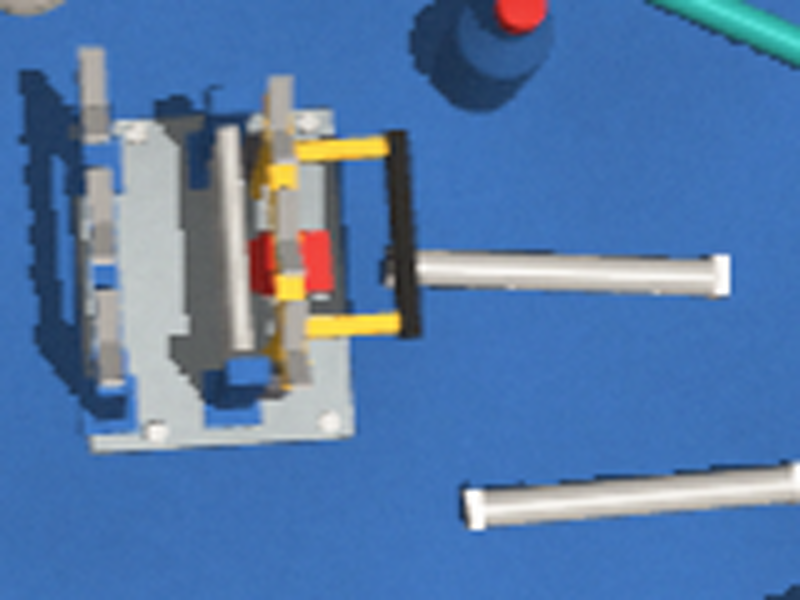

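View pics/ct_bin.png

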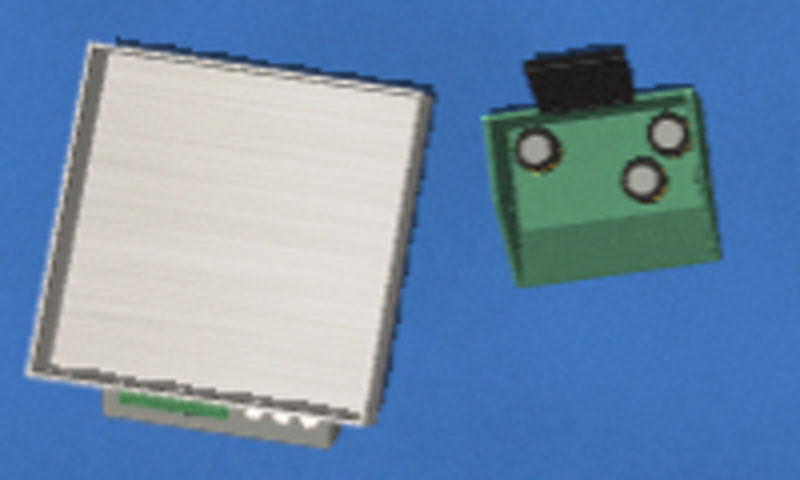

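View pics/cs_stand.png

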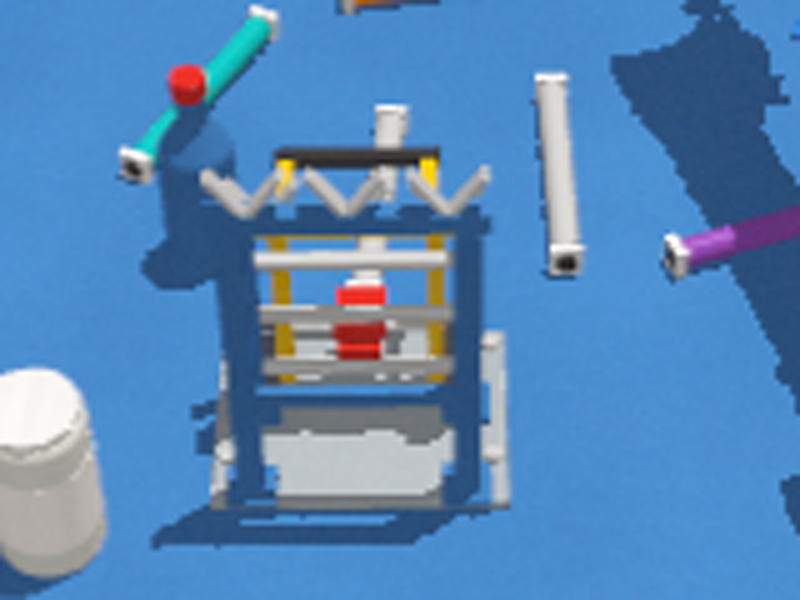

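Run:
```python
from h import *
T=cal("top");S=cal("side")
t=lambda u,v:(300+u/5,165+v/5); s=lambda u,v:(240+u/5,170+v/5)
M={'a':(-.1,-.1,.008),'b':(-.1,.058,.008),'c':(.1,-.1,.008),'d':(.1,.058,.008),'h':(0,-.118,.165),'f1':(.0805,.045,.294),'f2':(-.0805,.045,.294),'s1':(.0805,-.055,.194),'s2':(-.0805,-.055,.194)}
obs=[(T,'a',t(352,435)),(T,'b',t(92,448)),(T,'c',t(332,110)),(T,'h',t(405,235)),(T,'f1',t(91,47)),(T,'f2',t(112,385)),(T,'s1',t(281,77)),(T,'s2',t(298,383)),
(S,'a',s(507,332)),(S,'b',s(510,500)),(S,'d',s(213,500)),(S,'h',s(357,150)),(S,'f1',s(202,176)),(S,'f2',s(489,170))]
p,r=fitpose(obs,M,[.65,-.05,0]);print(p,np.round(r,1).tolist())
# bin
t=lambda u,v:(90+u/4,205+v/4)
M={'rl':(-.06,.075,.075),'rr':(-.06,-.075,.075),'fl':(.063,.075,.027),'fr':(.063,-.075,.027)}
obs=[(T,'rr',t(484,117)),(T,'rl',t(694,89)),(T,'fr',t(520,287)),(T,'fl',t(721,259))]
p,r=fitpose(obs,M,[.6,.25,np.pi]);print("bin",p,p[2]*57.3,np.round(r,1).tolist())
M={'1':(.12,.12,.076),'2':(.12,-.12,.076),'3':(-.12,.12,.076),'4':(-.12,-.12,.076)}
obs=[(T,'1',t(90,43)),(T,'2',t(434,90)),(T,'3',t(27,375)),(T,'4',t(372,425))]
p,r=fitpose(obs,M,[.6,.45,0]);print("scale",p,p[2]*57.3,np.round(r,1).tolist())
t=lambda u,v:(300+u/5,165+v/5)
for n,u in [("A end",t(729,276)),("A mid",t(420,268)),]: print(n,onz(T,u,.018))
c0=cv2.imread("pics/top0.png")
crop("pics/top0.png",370,190,470,280,8,"pics/ct_m.png")
crop("pics/side0.png",300,170,380,235,9,"pics/cs_m.png")
```

```text
[ 0.55811358 -0.13562699  0.04227384] [[0.4, 0.9], [-0.6, 1.4], [-0.1, -0.3], [-0.3, -0.1], [0.1, 1.6], [-0.3, -0.7], [-0.1, 1.3], [0.5, 0.6], [-1.3, -0.8], [-0.8, -0.0], [-1.4, 0.4], [-0.6, -0.3], [0.3, -0.6], [-1.9, 0.2]]
bin [0.46941579 0.13942992 3.26313201] 186.977464202497 [[0.2, -0.2], [-0.2, -0.4], [-0.3, 0.3], [0.3, 0.2]]
scale [ 0.44031905  0.40027485 -0.16353087] -9.370319080524311 [[1.2, -0.5], [-1.8, 0.0], [1.3, 0.2], [-0.7, 0.2]]
A end [ 0.55541107 -0.46383541  0.018     ]
A mid [ 0.56330328 -0.28064715  0.018     ]
```

View pics/ct_m.png

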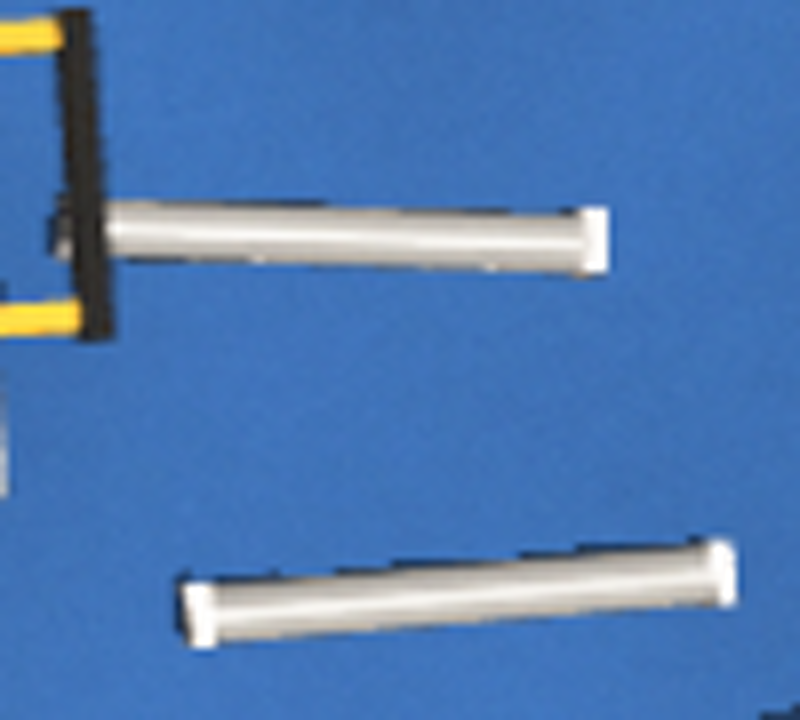

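View pics/cs_m.png

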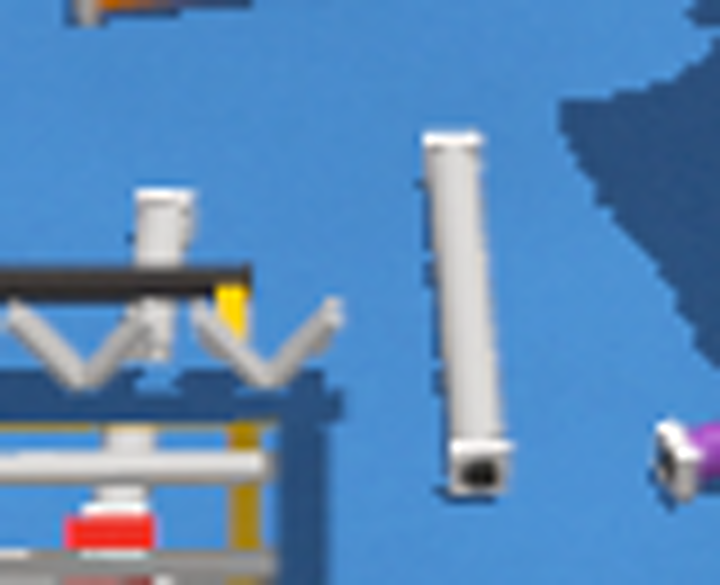

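```bash
cat >> h.py <<'E'
def turn(Rt):
    """rotvec in world from current commanded (measured) to target R"""
    s=env.read_state(); return (Ro.from_matrix(Rt)*Ro.from_rotvec(s["tool_rot"]).inv()).as_rotvec()
def toolR(z,x):
    z=np.array(z,float);z/=np.linalg.norm(z);x=np.array(x,float);x-=z*(x@z);x/=np.linalg.norm(x)
    return np.stack([x,np.cross(z,x),z],1)
def st():
    s=env.read_state(); print("t",round(s["time"],2),"pos",np.round(s["tool_pos"],4),"q",np.round(s["joint_pos"],3),"F",np.round(s["wrist_force"],1),"M",np.round(s["moment"],2),"op",round(s["opening"]*85.4,1)); print(np.round(Ro.from_rotvec(s["tool_rot"]).as_matrix(),3).tolist()); 
    open("log.txt","a").write(repr([list(s["joint_pos"]),list(s["tool_pos"]),list(s["tool_rot"])])+"\n"); return s
E
python3 - <<'E'
from h import *
st()
y=.0423
for s in (1,-1):
    print(turn(toolR([0,0,-1],s*np.array([-np.sin(y),np.cos(y),0]))))
T=cal("top")
t=lambda u,v:(370+u/8,190+v/8)
for n,u in [("A far",t(605,240)),("B L",t(198,614)),("B R",t(725,572))]: print(n,onz(T,u,.022))
t=lambda u,v:(300+u/9,170+v/9)
S=cal("side")
for n,u in [("A far",t(165,192)),("A near",t(115,508)),("B far",t(453,138)),("B near",t(482,445))]: print(n,onz(S,u,.024))
E
```

```text
t 0.15 pos [ 0.2287 -0.608   0.2555] q [ 1.112  0.399  0.045  1.538 -0.019  1.207 -0.051] F [ 0.1  0.3 -0.6] M [0.   0.01 0.02] op 85.5
[[0.352, -0.936, -0.001], [-0.936, -0.352, 0.001], [-0.001, 0.0, -1.0]]
[ 5.35249245e-04 -1.95937842e-03  2.82393684e+00]
[-0.001376   -0.00037589 -0.31765511]
A far [ 0.55553671 -0.46235025  0.022     ]
B L [ 0.41963793 -0.30776217  0.022     ]
B R [ 0.43196262 -0.50157617  0.022     ]
A far [ 0.55122531 -0.45770752  0.024     ]
A near [ 0.56127423 -0.26645761  0.024     ]
B far [ 0.42758839 -0.49728137  0.024     ]
B near [ 0.41514831 -0.30691743  0.024     ]
```

send_rows(
  motion=[
    {"dx":30,"dy":30,"dz":20,"az":-0.1},
    {"dx":330,"dy":330,"dz":75,"az":-0.318},
    {"dx":330,"dy":330,"dz":75,"az":-0.318},
    {"dx":330,"dy":330,"dz":75,"az":-0.318},
    {"dx":330,"dy":330,"dz":75,"az":-0.318},
    {"dx":330,"dy":330,"dz":75,"az":-0.318},
    {"dx":330,"dy":330,"dz":75,"az":-0.318},
    {"dx":330,"dy":330,"dz":75,"az":-0.318},
    {"dx":330,"dy":330,"dz":75,"az":-0.318},
    {"dx":330,"dy":330,"dz":75,"az":-0.318},
    {"dx":330,"dy":330,"dz":75,"az":-0.318},
    {"dx":330,"dy":330,"dz":75,"az":-0.318},
    {"dx":330,"dy":330,"dz":75,"az":-0.318},
    {"dx":330,"dy":330,"dz":75,"az":-0.318},
    {"dx":330,"dy":330,"dz":75,"az":-0.318},
    {"dx":330,"dy":330,"dz":75,"az":-0.318},
  ],
)

```text
$.motion[0]: bad value
```

Run:
```python
from h import *
st()
import pickle
c=cal("wrist"); im=eyes.snapshot("wrist"); cv2.imwrite("pics/w1.png",im[:,:,::-1]); pickle.dump(c,open("w1.pkl","wb"))
M={'h':[.563,-.2535,.158]}
print(proj(c,M['h']))
```

```text
t 0.15 pos [ 0.2287 -0.608   0.2555] q [ 1.112  0.399  0.045  1.538 -0.019  1.207 -0.051] F [ 0.1  0.3 -0.6] M [0.   0.01 0.02] op 85.5
[[0.352, -0.936, -0.001], [-0.936, -0.352, 0.001], [-0.001, 0.0, -1.0]]
[[-198.74191829 -744.38579223]]
```

View pics/w1.png

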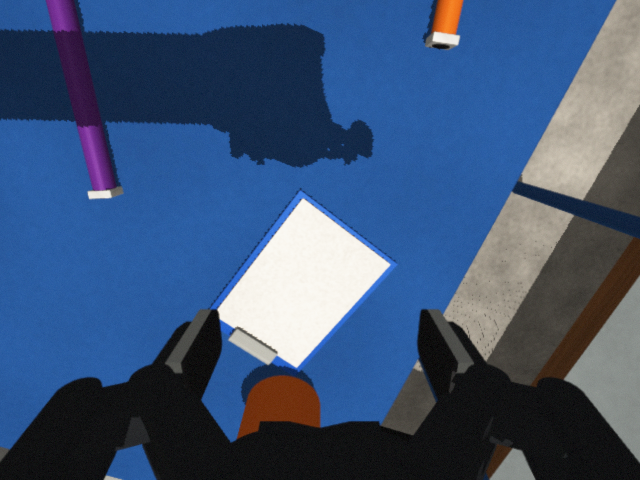

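send_rows(
  motion=[
    {"dx":330,"dy":330,"dz":75,"ax":0,"ay":0,"az":-0.318},
    {"dx":330,"dy":330,"dz":75,"ax":0,"ay":0,"az":-0.318},
    {"dx":330,"dy":330,"dz":75,"ax":0,"ay":0,"az":-0.318},
    {"dx":330,"dy":330,"dz":75,"ax":0,"ay":0,"az":-0.318},
    {"dx":330,"dy":330,"dz":75,"ax":0,"ay":0,"az":-0.318},
    {"dx":330,"dy":330,"dz":75,"ax":0,"ay":0,"az":-0.318},
    {"dx":330,"dy":330,"dz":75,"ax":0,"ay":0,"az":-0.318},
    {"dx":330,"dy":330,"dz":75,"ax":0,"ay":0,"az":-0.318},
    {"dx":330,"dy":330,"dz":75,"ax":0,"ay":0,"az":-0.318},
    {"dx":330,"dy":330,"dz":75,"ax":0,"ay":0,"az":-0.318},
    {"dx":330,"dy":330,"dz":75,"ax":0,"ay":0,"az":-0.318},
    {"dx":330,"dy":330,"dz":75,"ax":0,"ay":0,"az":-0.318},
    {"dx":330,"dy":330,"dz":75,"ax":0,"ay":0,"az":-0.318},
    {"dx":330,"dy":330,"dz":75,"ax":0,"ay":0,"az":-0.318},
    {"dx":330,"dy":330,"dz":75,"ax":0,"ay":0,"az":-0.318},
  ],
)

```text
time: 1.45
tool_pos: [0.5575, -0.2802, 0.3308]
tool_rot: [2.263, -2.176, -0.001]
wrist_force: [-0.1, 0.1, 0.2]
opening: 0.999
```

Run:
```python
from h import *
st()
import pickle
c=cal("wrist"); im=eyes.snapshot("wrist"); cv2.imwrite("pics/w2.png",im[:,:,::-1]); pickle.dump(c,open("w2.pkl","wb"))
M={'h':[.563,-.2535,.158]}
print(proj(c,M['h']))
```

```text
t 1.45 pos [ 0.5575 -0.2802  0.3308] q [ 0.48   0.31  -0.11   1.494  0.036  1.34  -1.164] F [-0.1  0.1  0.2] M [-0.05  0.01  0.  ] op 85.3
[[0.039, -0.999, -0.002], [-0.999, -0.039, -0.001], [0.001, 0.002, -1.0]]
[[288.48440308 216.15721736]]
```

View pics/w2.png

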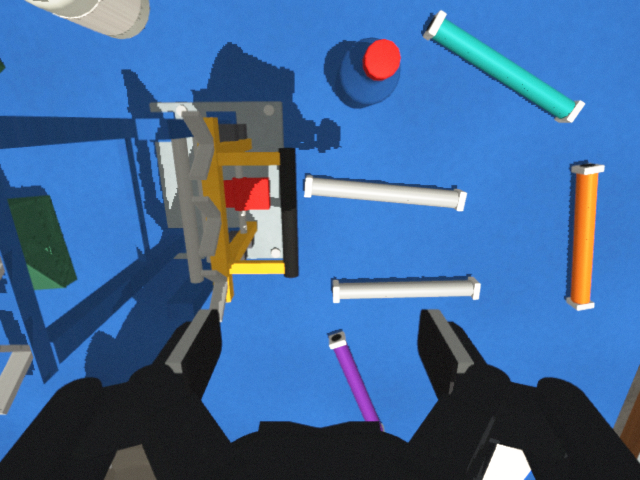

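send_rows(
  fingers=46,
  motion=[
    {"dx":5,"dy":25,"dz":0,"ax":0,"ay":0,"az":0},
    {"dx":5,"dy":25,"dz":0,"ax":0,"ay":0,"az":0},
    {"dx":5,"dy":25,"dz":-30,"ax":0,"ay":0,"az":0},
    {"dx":5,"dy":25,"dz":-60,"ax":0,"ay":0,"az":0},
    {"dx":5,"dy":25,"dz":-90,"ax":0,"ay":0,"az":0},
    {"dx":5,"dy":25,"dz":-110,"ax":0,"ay":0,"az":0},
    {"dx":5,"dy":25,"dz":-130,"ax":0,"ay":0,"az":0},
    {"dx":5,"dy":25,"dz":-130,"ax":0,"ay":0,"az":0},
  ],
)

```text
time: 2.17
tool_pos: [0.5599, -0.254, 0.1967]
tool_rot: [2.262, -2.174, -0.013]
wrist_force: [-0.7, -0.4, -0.5]
opening: 0.541
```

Run:
```python
from h import *
import pickle
st()
c=cal("wrist"); im=eyes.snapshot("wrist"); cv2.imwrite("pics/w3.png",im[:,:,::-1]); pickle.dump(c,open("w3.pkl","wb"))
c=pickle.load(open("w2.pkl","rb"))
a=[onz(c,u,.018) for u in [(311,187),(460,200)]];b=[onz(c,u,.018) for u in [(337,291),(476,288)]]
for m in (a,b):
    d=m[0]-m[1]; print(m,np.linalg.norm(d),(m[0]+m[1])/2,np.degrees(np.arctan2(d[1],d[0]))-90)
print(onz(c,(289,212.5),.158))
```

```text
t 2.17 pos [ 0.5599 -0.254   0.1967] q [ 0.45   0.392 -0.122  1.683  0.053  1.08  -1.22 ] F [-0.7 -0.4 -0.5] M [0.03 0.08 0.01] op 46.2
[[0.04, -0.999, -0.009], [-0.999, -0.04, 0.003], [-0.003, 0.009, -1.0]]
[array([ 0.564202  , -0.26989147,  0.018     ]), array([ 0.55551045, -0.45824298,  0.018     ])] 0.18855194485522356 [ 0.55985623 -0.36406722  0.018     ] -2.6420600365932785
[array([ 0.42200556, -0.31042517,  0.018     ]), array([ 0.43407101, -0.50163336,  0.018     ])] 0.19158848621158533 [ 0.42803829 -0.40602927  0.018     ] 3.610640420933109
[ 0.56625776 -0.25390286  0.158     ]
```

View pics/w3.png

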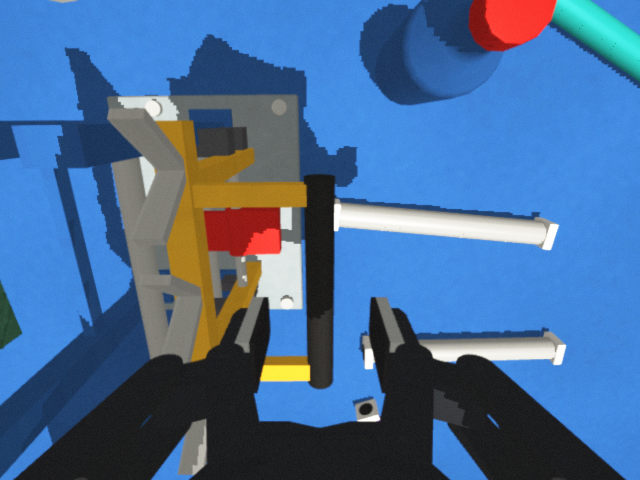

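send_rows(
  motion=[
    {"dx":4,"dy":0,"dz":-18,"ax":0,"ay":0,"az":0},
    {"dx":4,"dy":0,"dz":-37,"ax":0,"ay":0,"az":0},
    {"dx":4,"dy":0,"dz":-37,"ax":0,"ay":0,"az":0},
    {"dx":4,"dy":0,"dz":-37,"ax":0,"ay":0,"az":0},
    {"dx":4,"dy":0,"dz":-37,"ax":0,"ay":0,"az":0},
  ],
)

```text
time: 2.63
tool_pos: [0.5687, -0.2543, 0.1663]
tool_rot: [-2.266, 2.175, -0.004]
wrist_force: [-0.4, -0.7, 0.5]
opening: 0.539
```

Run:
```python
from h import *
st()
im=eyes.snapshot("wrist"); cv2.imwrite("pics/w4.png",im[:,:,::-1])
```

```text
t 2.63 pos [ 0.5687 -0.2543  0.1663] q [ 0.445  0.428 -0.123  1.701  0.06   1.013 -1.228] F [-0.4 -0.7  0.5] M [ 0.03 -0.02 -0.01] op 46.0
[[0.041, -0.999, 0.003], [-0.999, -0.041, -0.001], [0.001, -0.003, -1.0]]
```

View pics/w4.png

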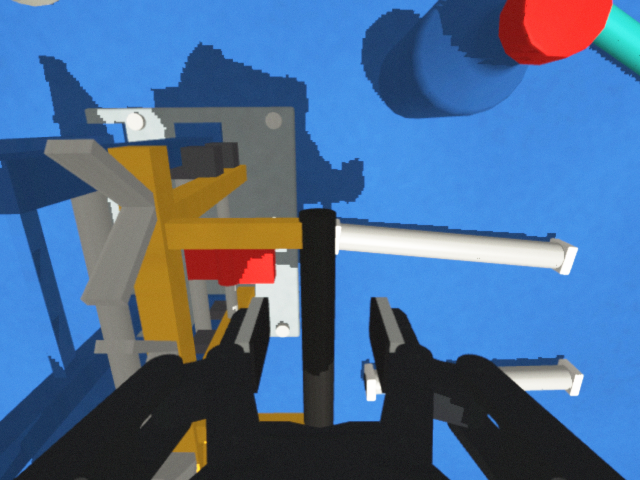

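send_rows(
  fingers=5,
  newtons=70,
  motion=[
    {"dx":0,"dy":0,"dz":-1,"ax":0,"ay":0,"az":0},
    {"dx":0,"dy":0,"dz":-1,"ax":0,"ay":0,"az":0},
    {"dx":0,"dy":0,"dz":-1,"ax":0,"ay":0,"az":0},
    {"dx":0,"dy":0,"dz":-1,"ax":0,"ay":0,"az":0},
    {"dx":0,"dy":0,"dz":-1,"ax":0,"ay":0,"az":0},
    {"dx":0,"dy":0,"dz":-1,"ax":0,"ay":0,"az":0},
    {"dx":0,"dy":0,"dz":-1,"ax":0,"ay":0,"az":0},
  ],
)

```text
time: 3.27
tool_pos: [0.5682, -0.2537, 0.1643]
tool_rot: [-2.267, 2.174, -0.002]
wrist_force: [-1.3, 0.0, 5.5]
opening: 0.139
```

Run:
```python
from h import *
st()
```

```text
t 3.27 pos [ 0.5682 -0.2537  0.1643] q [ 0.445  0.43  -0.123  1.703  0.061  1.011 -1.228] F [-1.3  0.   5.5] M [-0.05  0.26 -0.02] op 11.9
[[0.042, -0.999, 0.001], [-0.999, -0.042, -0.001], [0.001, -0.001, -1.0]]
```

send_rows(
  motion=[
    {"dx":0,"dy":0,"dz":6,"ax":0,"ay":0,"az":0},
    {"dx":0,"dy":0,"dz":15,"ax":0,"ay":0,"az":0},
    {"dx":0,"dy":0,"dz":27,"ax":0,"ay":0,"az":0},
    {"dx":0,"dy":0,"dz":39,"ax":0,"ay":0,"az":0},
    {"dx":0,"dy":0,"dz":51,"ax":0,"ay":0,"az":0},
    {"dx":0,"dy":0,"dz":63,"ax":0,"ay":0,"az":0},
    {"dx":0,"dy":0,"dz":75,"ax":0,"ay":0,"az":0},
    {"dx":0,"dy":0,"dz":87,"ax":0,"ay":0,"az":0},
    {"dx":0,"dy":0,"dz":98,"ax":0,"ay":0,"az":0},
    {"dx":0,"dy":0,"dz":108,"ax":0,"ay":0,"az":0},
    {"dx":0,"dy":0,"dz":116,"ax":0,"ay":0,"az":0},
    {"dx":0,"dy":0,"dz":121,"ax":0,"ay":0,"az":0},
    {"dx":0,"dy":0,"dz":121,"ax":0,"ay":0,"az":0},
    {"dx":0,"dy":0,"dz":121,"ax":0,"ay":0,"az":0},
    {"dx":0,"dy":0,"dz":121,"ax":0,"ay":0,"az":0},
    {"dx":0,"dy":0,"dz":121,"ax":0,"ay":0,"az":0},
    {"dx":0,"dy":0,"dz":121,"ax":0,"ay":0,"az":0},
    {"dx":0,"dy":0,"dz":121,"ax":0,"ay":0,"az":0},
  ],
)

```text
time: 4.77
tool_pos: [0.5682, -0.2537, 0.2837]
tool_rot: [2.267, -2.174, 0.001]
wrist_force: [5.4, -2.9, -5.8]
opening: 0.137
```

Run:
```python
from h import *
st()
im=eyes.snapshot("side"); cv2.imwrite("pics/s5.png",im[:,:,::-1]); crop(im,240,130,400,290,4,"pics/s5c.png")
```

```text
t 4.77 pos [ 0.5682 -0.2537  0.2837] q [ 0.447  0.332 -0.124  1.568  0.043  1.243 -1.214] F [ 5.4 -2.9 -5.8] M [-0.57 -0.93  0.12] op 11.7
[[0.042, -0.999, 0.001], [-0.999, -0.042, -0.001], [0.001, -0.0, -1.0]]
```

View pics/s5c.png

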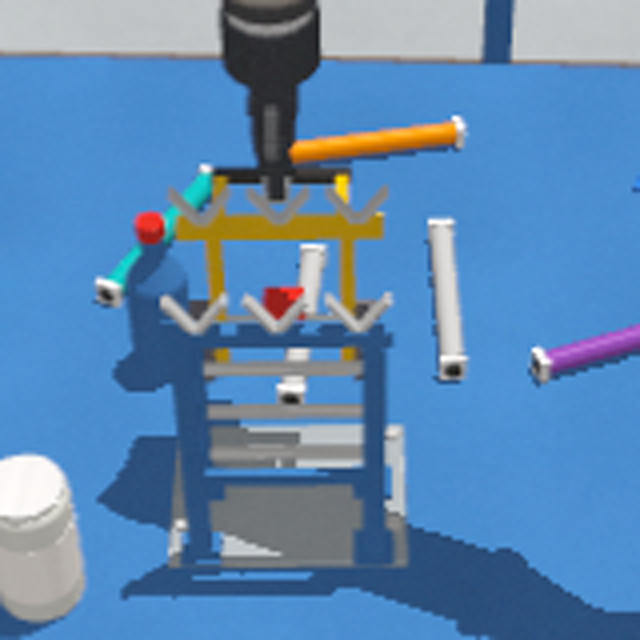

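send_rows(
  motion=[
    {"dx":0,"dy":0,"dz":-4,"ax":0,"ay":0,"az":0},
    {"dx":0,"dy":0,"dz":-8,"ax":0,"ay":0,"az":0},
    {"dx":0,"dy":0,"dz":-12,"ax":0,"ay":0,"az":0},
    {"dx":0,"dy":0,"dz":-15,"ax":0,"ay":0,"az":0},
    {"dx":0,"dy":0,"dz":-18,"ax":0,"ay":0,"az":0},
    {"dx":0,"dy":0,"dz":-20,"ax":0,"ay":0,"az":0},
    {"dx":0,"dy":0,"dz":-21,"ax":0,"ay":0,"az":0},
    {"dx":0,"dy":0,"dz":-21,"ax":0,"ay":0,"az":0},
    {"dx":0,"dy":0,"dz":-21,"ax":0,"ay":0,"az":0},
  ],
)

```text
time: 5.57
tool_pos: [0.5682, -0.2537, 0.2642]
tool_rot: [-2.267, 2.175, -0.002]
wrist_force: [3.2, -3.6, 0.3]
opening: 0.136
```

Run:
```python
from h import *
st()
im=eyes.snapshot("side"); cv2.imwrite("pics/s6.png",im[:,:,::-1]); crop(im,240,130,400,290,4,"pics/s6c.png")
```

```text
t 5.57 pos [ 0.5682 -0.2537  0.2642] q [ 0.447  0.344 -0.125  1.595  0.045  1.204 -1.216] F [ 3.2 -3.6  0.3] M [-0.54 -0.47  0.02] op 11.6
[[0.042, -0.999, 0.001], [-0.999, -0.042, -0.001], [0.001, -0.001, -1.0]]
```

View pics/s6c.png

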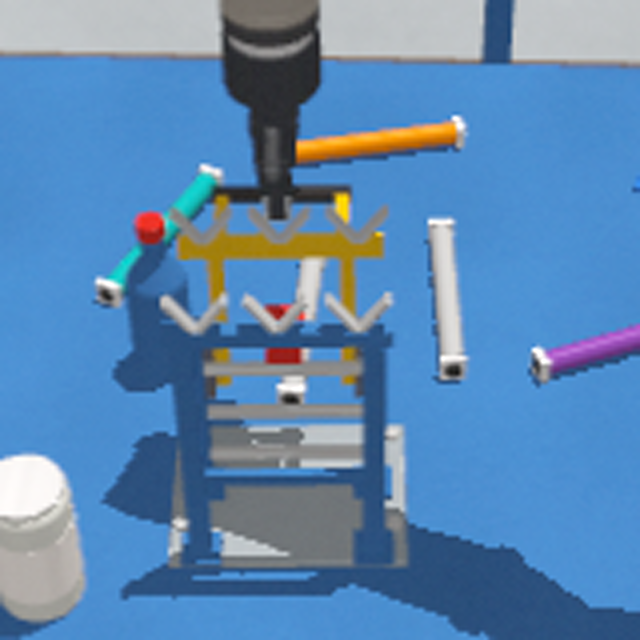

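send_rows(
  fingers=46,
  motion=[
    {"dx":0,"dy":0,"dz":0,"ax":0,"ay":0,"az":0},
    {"dx":0,"dy":0,"dz":0,"ax":0,"ay":0,"az":0},
    {"dx":0,"dy":0,"dz":0,"ax":0,"ay":0,"az":0},
    {"dx":0,"dy":0,"dz":0,"ax":0,"ay":0,"az":0},
    {"dx":0,"dy":0,"dz":0,"ax":0,"ay":0,"az":0},
    {"dx":0,"dy":0,"dz":20,"ax":0,"ay":0,"az":0},
    {"dx":0,"dy":0,"dz":50,"ax":0,"ay":0,"az":0},
    {"dx":0,"dy":0,"dz":80,"ax":0,"ay":0,"az":0},
    {"dx":0,"dy":0,"dz":110,"ax":0,"ay":0,"az":0},
    {"dx":0,"dy":-20,"dz":120,"ax":0,"ay":0,"az":0},
    {"dx":0,"dy":-20,"dz":120,"ax":0,"ay":0,"az":0},
  ],
)

```text
time: 6.53
tool_pos: [0.5682, -0.2774, 0.3872]
tool_rot: [2.263, -2.179, 0.012]
wrist_force: [-0.7, -1.7, -0.0]
opening: 0.543
```

Run:
```python
from h import *
import pickle
st()
im=eyes.snapshot("side"); cv2.imwrite("pics/s7.png",im[:,:,::-1]); crop(im,240,130,400,290,4,"pics/s7c.png")
c=cal("wrist"); im=eyes.snapshot("wrist"); cv2.imwrite("pics/w7.png",im[:,:,::-1]); pickle.dump(c,open("w7.pkl","wb"))
```

```text
t 6.53 pos [ 0.5682 -0.2774  0.3872] q [ 0.467  0.302 -0.11   1.385  0.036  1.449 -1.175] F [-0.7 -1.7 -0. ] M [-0.11  0.02  0.07] op 46.3
[[0.038, -0.999, 0.005], [-0.999, -0.038, -0.006], [0.006, -0.005, -1.0]]
```

View pics/s7c.png

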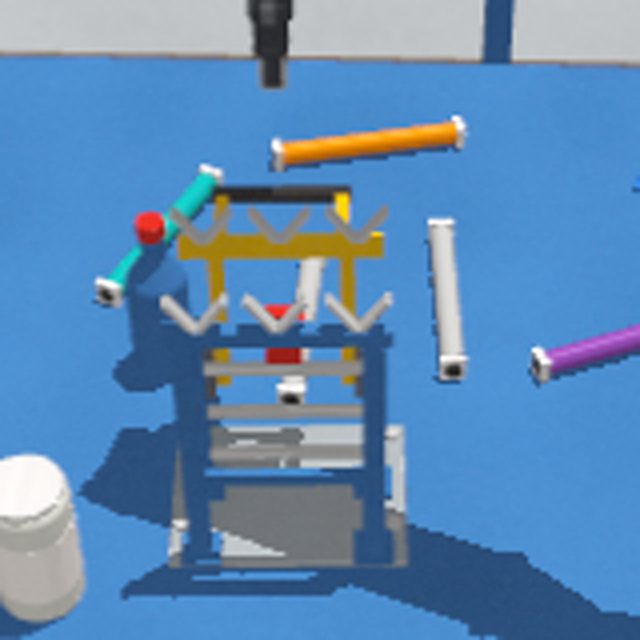

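View pics/w7.png

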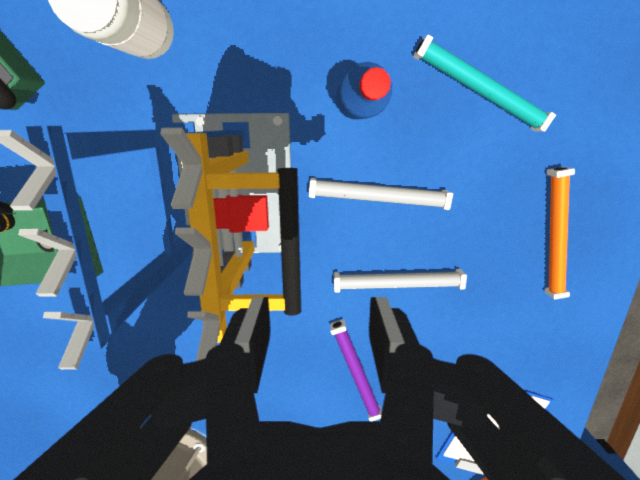

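send_rows(
  fingers=60,
  motion=[
    {"dx":-35,"dy":-33,"dz":0,"ax":0,"ay":0,"az":0.12},
    {"dx":-70,"dy":-66,"dz":0,"ax":0,"ay":0,"az":0.24},
    {"dx":-105,"dy":-100,"dz":0,"ax":0,"ay":0,"az":0.36},
    {"dx":-141,"dy":-131,"dz":-30,"ax":0,"ay":0,"az":0.48},
    {"dx":-141,"dy":-131,"dz":-60,"ax":0,"ay":0,"az":0.6},
    {"dx":-141,"dy":-131,"dz":-90,"ax":0,"ay":0,"az":0.72},
    {"dx":-141,"dy":-131,"dz":-120,"ax":0,"ay":0,"az":0.84},
    {"dx":-141,"dy":-131,"dz":-150,"ax":0,"ay":0,"az":0.96},
    {"dx":-141,"dy":-131,"dz":-180,"ax":0,"ay":0,"az":1.08},
    {"dx":-141,"dy":-131,"dz":-215,"ax":0,"ay":0,"az":1.2},
    {"dx":-141,"dy":-131,"dz":-215,"ax":0,"ay":0,"az":1.32},
    {"dx":-141,"dy":-131,"dz":-215,"ax":0,"ay":0,"az":1.44},
    {"dx":-141,"dy":-131,"dz":-215,"ax":0,"ay":0,"az":1.56},
    {"dx":-141,"dy":-131,"dz":-215,"ax":0,"ay":0,"az":1.594},
    {"dx":-141,"dy":-131,"dz":-215,"ax":0,"ay":0,"az":1.594},
    {"dx":-141,"dy":-131,"dz":-215,"ax":0,"ay":0,"az":1.594},
    {"dx":-141,"dy":-131,"dz":-215,"ax":0,"ay":0,"az":1.594},
  ],
)

```text
time: 8.05
tool_pos: [0.4266, -0.4033, 0.1675]
tool_rot: [-3.138, -0.102, 0.002]
wrist_force: [0.1, 0.1, 0.5]
opening: 0.702
```

Run:
```python
from h import *
import pickle
st()
c=cal("wrist"); im=eyes.snapshot("wrist"); cv2.imwrite("pics/w8.png",im[:,:,::-1]); pickle.dump(c,open("w8.pkl","wb"))
```

```text
t 8.05 pos [ 0.4266 -0.4033  0.1675] q [ 0.89   0.378 -0.258  1.782  0.112  0.998  0.653] F [0.1 0.1 0.5] M [ 0.02 -0.01 -0.05] op 59.9
[[0.998, 0.065, -0.001], [0.065, -0.998, 0.002], [-0.001, -0.002, -1.0]]
```

View pics/w8.png

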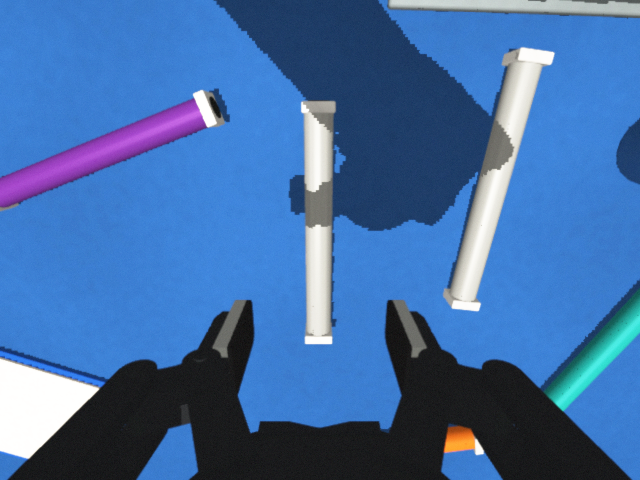

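Run:
```python
from h import *
import pickle
c=pickle.load(open("w8.pkl","rb"))
print("cam",-np.array(c["R"]).T@c["t"])
def seg(u,w,z):
    a,b=onz(c,u,z),onz(c,w,z);d=a-b;print(a,b,np.linalg.norm(d),(a+b)/2,np.degrees(np.arctan2(d[1],d[0]))-90)
seg((319,101),(319,343),.024)
seg((529,50),(462,309),.024)
crop("pics/w8.png",430,30,570,330,2.6,"pics/w8a.png")
crop("pics/w8.png",270,80,370,360,2.6,"pics/w8b.png")
c=cal("top");
```

```text
cam [ 0.42077941 -0.320327    0.28467214]
[ 0.41951043 -0.30506685  0.024     ] [ 0.43254492 -0.50290719  0.024     ] 0.19826925163990045 [ 0.42602768 -0.40398702  0.024     ] 3.769418838166345
[ 0.55854209 -0.26328559  0.024     ] [ 0.55188396 -0.46111678  0.024     ] 0.1979431914928398 [ 0.55521302 -0.36220119  0.024     ] -1.927597189925109
```

View pics/w8a.png

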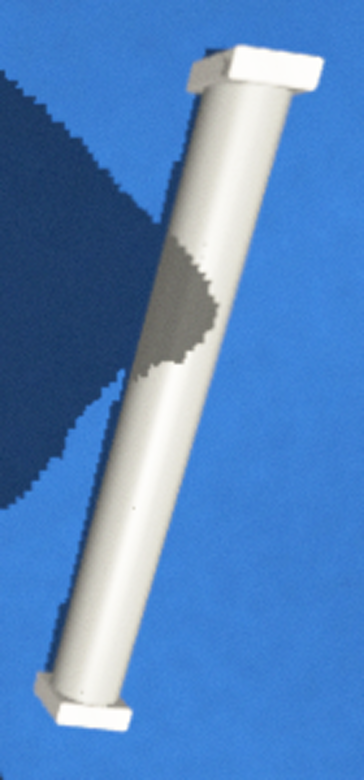

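View pics/w8b.png

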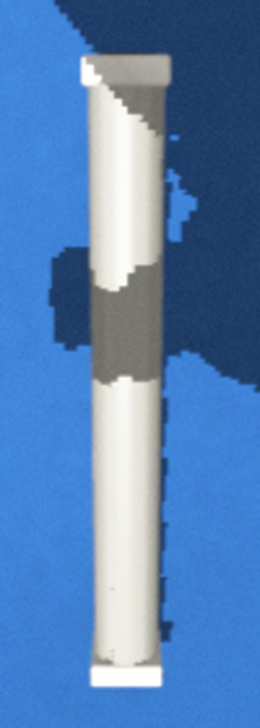

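send_rows(
  fingers=50,
  motion=[
    {"dx":0,"dy":0,"dz":-35,"ax":0,"ay":0,"az":0},
    {"dx":0,"dy":0,"dz":-70,"ax":0,"ay":0,"az":0},
    {"dx":0,"dy":0,"dz":-100,"ax":0,"ay":0,"az":0},
    {"dx":0,"dy":0,"dz":-120,"ax":0,"ay":0,"az":0},
    {"dx":0,"dy":-1,"dz":-132,"ax":0,"ay":0,"az":0},
    {"dx":0,"dy":-1,"dz":-137,"ax":0,"ay":0,"az":0},
    {"dx":0,"dy":-1,"dz":-137,"ax":0,"ay":0,"az":0},
    {"dx":0,"dy":-1,"dz":-137,"ax":0,"ay":0,"az":0},
    {"dx":0,"dy":-1,"dz":-137,"ax":0,"ay":0,"az":0},
  ],
)

```text
time: 8.85
tool_pos: [0.428, -0.4063, 0.0329]
tool_rot: [3.138, 0.102, 0.004]
wrist_force: [1.3, -0.0, 0.3]
opening: 0.587
```

Run:
```python
from h import *
import pickle
st()
im=eyes.snapshot("wrist"); cv2.imwrite("pics/w9.png",im[:,:,::-1])
```

```text
t 8.85 pos [ 0.428  -0.4063  0.0329] q [ 0.863  0.554 -0.228  1.866  0.177  0.738  0.602] F [ 1.3 -0.   0.3] M [0.02 0.   0.01] op 50.1
[[0.998, 0.065, 0.002], [0.065, -0.998, -0.002], [0.002, 0.002, -1.0]]
```

View pics/w9.png

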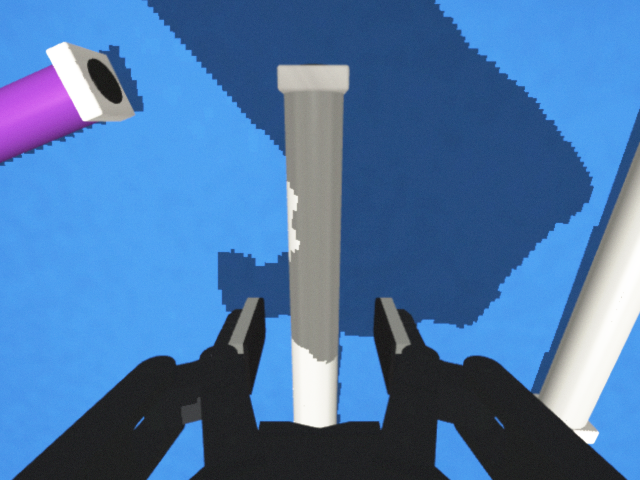

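send_rows(
  fingers=10,
  newtons=50,
  motion=[
    {"dx":0,"dy":2,"dz":-2,"ax":0,"ay":0,"az":0},
    {"dx":0,"dy":2,"dz":-2,"ax":0,"ay":0,"az":0},
    {"dx":0,"dy":2,"dz":-2,"ax":0,"ay":0,"az":0},
    {"dx":0,"dy":2,"dz":-2,"ax":0,"ay":0,"az":0},
    {"dx":0,"dy":2,"dz":-2,"ax":0,"ay":0,"az":0},
    {"dx":0,"dy":2,"dz":-2,"ax":0,"ay":0,"az":0},
    {"dx":0,"dy":2,"dz":-2,"ax":0,"ay":0,"az":0},
  ],
)

```text
time: 9.48
tool_pos: [0.427, -0.4033, 0.0301]
tool_rot: [3.14, 0.102, 0.0]
wrist_force: [-1.6, 2.1, 5.9]
opening: 0.237
```

Run:
```python
from h import *
import pickle
st()
# refit stand with more views
T=cal("top")
im=eyes.snapshot("top"); cv2.imwrite("pics/t9.png",im[:,:,::-1]); crop(im,300,150,420,270,5,"pics/t9c.png")
c=pickle.load(open("w7.pkl","rb"))
crop("pics/w7.png",0,80,320,400,2,"pics/w7c.png")
```

```text
t 9.48 pos [ 0.427  -0.4033  0.0301] q [ 0.86   0.555 -0.227  1.872  0.178  0.734  0.598] F [-1.6  2.1  5.9] M [0.36 0.33 0.  ] op 20.2
[[0.998, 0.065, 0.0], [0.065, -0.998, -0.0], [0.0, 0.0, -1.0]]
```

View pics/t9c.png

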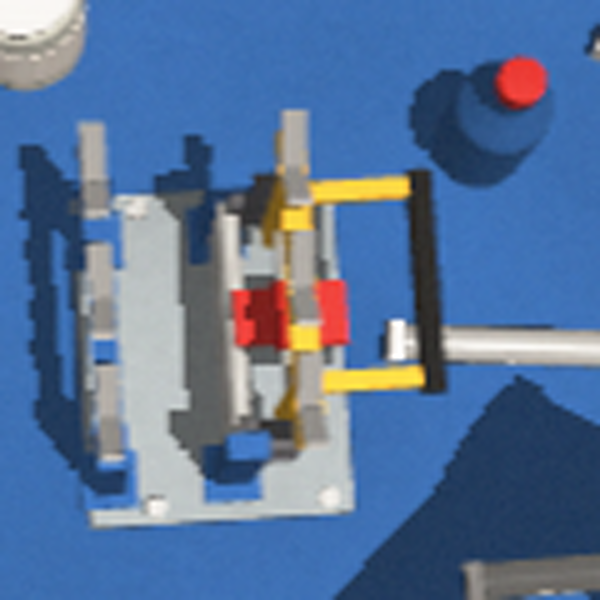

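View pics/w7c.png

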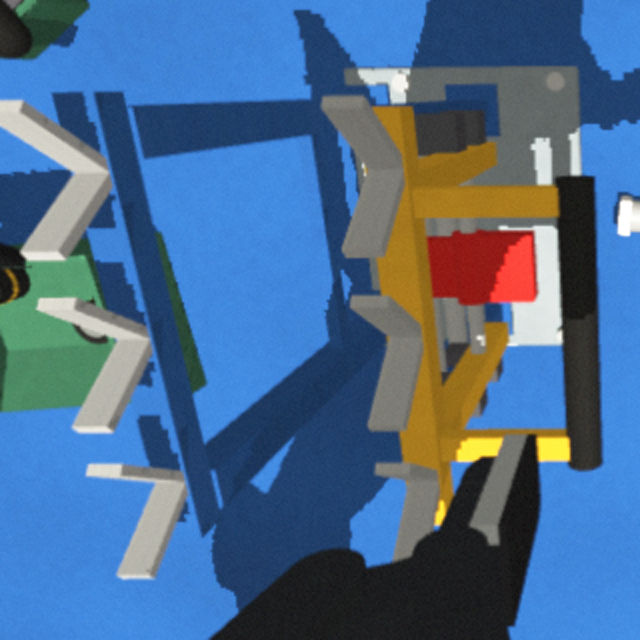

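Run:
```python
from h import *
import pickle
T=cal("top");S=cal("side");W=pickle.load(open("w7.pkl","rb"))
t=lambda u,v:(300+u/5,150+v/5); w=lambda u,v:(u/2,80+v/2)
M={'a':(-.1,-.1,.008),'b':(-.1,.058,.008),'c':(.1,-.1,.008),'h':(0,-.118,.258),'f1':(.0805,.045,.294),'f2':(-.0805,.045,.294),'s1':(.0805,-.055,.294),'s2':(-.0805,-.055,.294)}
for i,x in enumerate((.06,0,-.06)):
    M['F%d'%i]=(x,.039,.265); M['S%d'%i]=(x,-.061,.265)
o1=[(T,'a',t(353,510)),(T,'b',t(92,523)),(T,'c',t(332,185)),(T,'h',t(428,281)),(T,'f1',t(91,122)),(T,'f2',t(111,458)),(T,'s1',t(294,110)),(T,'s2',t(314,440))]
o2=[(W,k,w(*u)) for k,u in {'F0':(108,173),'F1':(150,340),'F2':(185,480),'S0':(400,170),'S1':(418,340),'S2':(437,468)}.items()]
for o in (o1,o2,o1+o2):
    p,r=fitpose(o,M,[.56,-.135,.04]);print(p,p[2]*57.3,np.round(r,1).tolist())
```

```text
[ 0.56032981 -0.13580806  0.04011864] 2.298797823845016 [[0.2, 0.2], [-0.6, 0.6], [0.0, -1.0], [-0.5, -0.2], [0.2, 0.7], [-0.1, -1.2], [0.3, 0.8], [0.5, 0.0]]
[ 0.55880623 -0.13578958  0.05326659] 3.0521754609157568 [[-0.9, -0.5], [-0.9, -0.6], [-0.0, 1.1], [0.1, -1.7], [1.2, -2.5], [0.6, 5.8]]
[ 0.55894312 -0.13579146  0.05106533] 2.9260434943716804 [[0.5, 0.3], [-0.2, 1.3], [-0.4, -0.9], [-0.5, -0.2], [-0.2, 1.5], [0.3, -0.5], [-0.1, 1.1], [0.8, 0.3], [-0.8, -0.9], [-1.0, -0.9], [-0.2, 0.9], [0.3, -1.7], [1.2, -2.5], [0.4, 5.8]]
```

send_rows(
  motion=[
    {"dx":0,"dy":0,"dz":10,"ax":0,"ay":0,"az":0},
    {"dx":0,"dy":0,"dz":40,"ax":0,"ay":0,"az":0},
    {"dx":0,"dy":0,"dz":75,"ax":0,"ay":0,"az":0},
    {"dx":0,"dy":0,"dz":110,"ax":0,"ay":0,"az":0},
    {"dx":0,"dy":0,"dz":145,"ax":0,"ay":0,"az":0},
    {"dx":0,"dy":0,"dz":180,"ax":0,"ay":0,"az":0},
    {"dx":0,"dy":0,"dz":215,"ax":0,"ay":0,"az":0},
    {"dx":0,"dy":0,"dz":250,"ax":0,"ay":0,"az":0},
    {"dx":0,"dy":0,"dz":285,"ax":0,"ay":0,"az":0},
    {"dx":10,"dy":30,"dz":315,"ax":0,"ay":0,"az":-0.006},
    {"dx":20,"dy":65,"dz":330,"ax":0,"ay":0,"az":-0.012},
    {"dx":30,"dy":105,"dz":330,"ax":0,"ay":0,"az":-0.024},
    {"dx":40,"dy":140,"dz":330,"ax":0,"ay":0,"az":-0.024},
    {"dx":50,"dy":175,"dz":330,"ax":0,"ay":0,"az":-0.024},
    {"dx":60,"dy":210,"dz":330,"ax":0,"ay":0,"az":-0.024},
    {"dx":67,"dy":240,"dz":330,"ax":0,"ay":0,"az":-0.024},
    {"dx":73,"dy":258,"dz":330,"ax":0,"ay":0,"az":-0.024},
    {"dx":73,"dy":265,"dz":330,"ax":0,"ay":0,"az":-0.024},
    {"dx":73,"dy":265,"dz":330,"ax":0,"ay":0,"az":-0.024},
  ],
)

```text
time: 11.12
tool_pos: [0.4998, -0.1362, 0.3594]
tool_rot: [-3.141, -0.071, 0.0]
wrist_force: [-0.1, -0.3, -2.4]
opening: 0.234
```

Run:
```python
from h import *
import pickle
st()
T=cal("top");S=cal("side")
im=eyes.snapshot("side"); cv2.imwrite("pics/s10.png",im[:,:,::-1]); crop(im,220,90,400,290,4,"pics/s10c.png")
c=cal("wrist");im=eyes.snapshot("wrist"); cv2.imwrite("pics/w10.png",im[:,:,::-1]);pickle.dump(c,open("w10.pkl","wb"))
```

```text
t 11.12 pos [ 0.4998 -0.1362  0.3594] q [ 0.601  0.115 -0.459  1.684  0.052  1.355  0.179] F [-0.1 -0.3 -2.4] M [0.01 0.   0.03] op 20.0
[[0.999, 0.045, -0.0], [0.045, -0.999, 0.0], [-0.0, -0.0, -1.0]]
```

View pics/s10c.png

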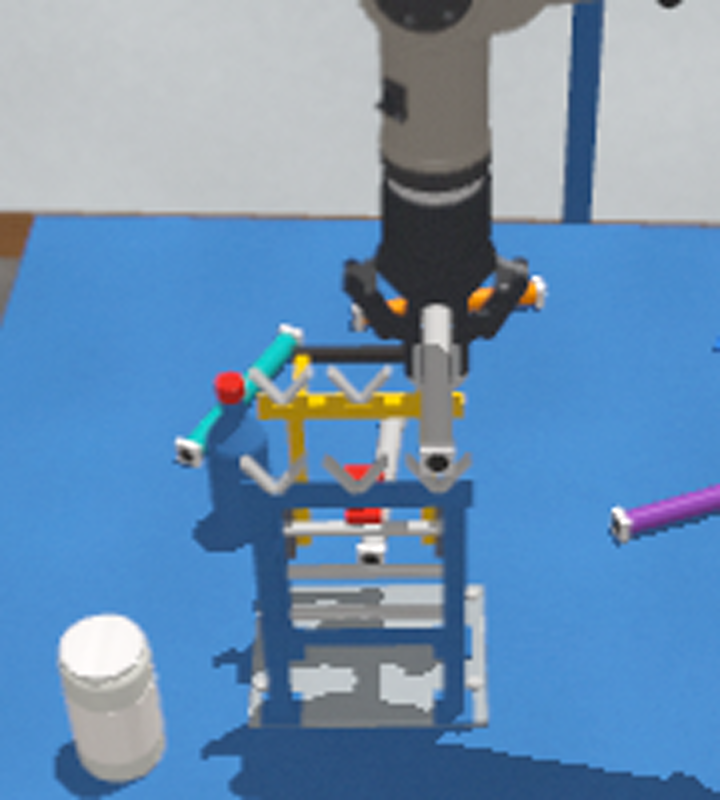

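View pics/w10.png

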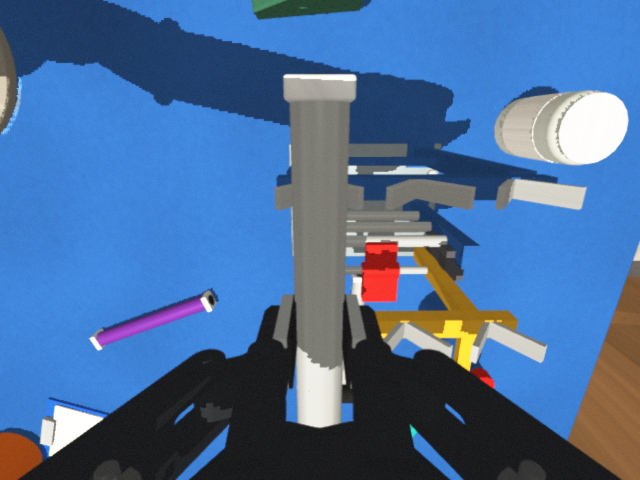

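send_rows(
  motion=[
    {"dx":0,"dy":-1,"dz":-15,"ax":0,"ay":0,"az":0},
    {"dx":0,"dy":-2,"dz":-30,"ax":0,"ay":0,"az":0},
    {"dx":0,"dy":-2,"dz":-42,"ax":0,"ay":0,"az":0},
    {"dx":0,"dy":-2,"dz":-50,"ax":0,"ay":0,"az":0},
    {"dx":0,"dy":-2,"dz":-54,"ax":0,"ay":0,"az":0},
    {"dx":0,"dy":-2,"dz":-56,"ax":0,"ay":0,"az":0},
    {"dx":0,"dy":-2,"dz":-57,"ax":0,"ay":0,"az":0},
    {"dx":0,"dy":-2,"dz":-57,"ax":0,"ay":0,"az":0},
    {"dx":0,"dy":-2,"dz":-57,"ax":0,"ay":0,"az":0},
  ],
)

```text
time: 11.97
tool_pos: [0.4997, -0.1408, 0.3028]
tool_rot: [3.14, 0.064, -0.0]
wrist_force: [-2.3, -1.4, -2.0]
opening: 0.233
```

Run:
```python
from h import *
import pickle
st()
T=cal("top");S=cal("side")
im=eyes.snapshot("side"); cv2.imwrite("pics/s11.png",im[:,:,::-1]); crop(im,260,130,360,230,6,"pics/s11c.png")
```

```text
t 11.97 pos [ 0.4997 -0.1408  0.3028] q [ 0.6    0.149 -0.456  1.771  0.07   1.238  0.167] F [-2.3 -1.4 -2. ] M [-0.24  0.44  0.08] op 19.9
[[0.999, 0.041, -0.0], [0.041, -0.999, -0.001], [-0.0, 0.001, -1.0]]
```

View pics/s11c.png

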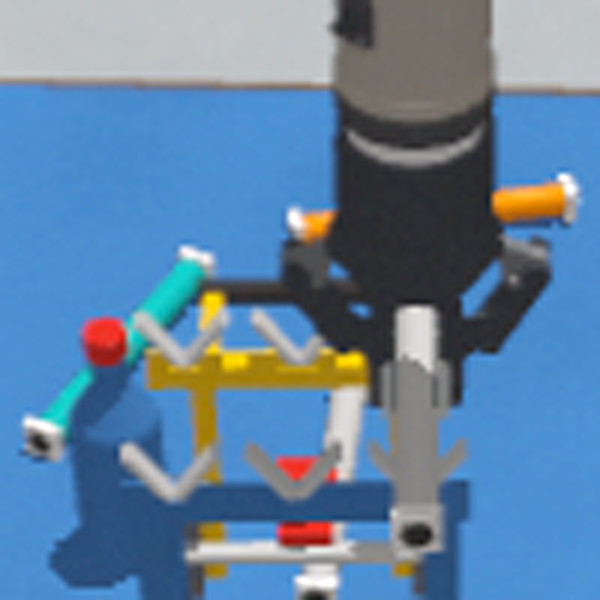

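send_rows(
  motion=[
    {"dx":0,"dy":3,"dz":0,"ax":0,"ay":0,"az":0},
    {"dx":0,"dy":3,"dz":-1,"ax":0,"ay":0,"az":0},
    {"dx":0,"dy":3,"dz":-1,"ax":0,"ay":0,"az":0},
    {"dx":0,"dy":3,"dz":-1,"ax":0,"ay":0,"az":0},
  ],
)

```text
time: 12.35
tool_pos: [0.4997, -0.1377, 0.3026]
tool_rot: [3.14, 0.064, 0.0]
wrist_force: [-6.3, -1.4, 5.0]
opening: 0.23
```

send_rows(
  fingers=40,
  motion=[
    {"dx":0,"dy":0,"dz":0,"ax":0,"ay":0,"az":0},
    {"dx":0,"dy":0,"dz":0,"ax":0,"ay":0,"az":0},
    {"dx":0,"dy":0,"dz":0,"ax":0,"ay":0,"az":0},
    {"dx":0,"dy":0,"dz":0,"ax":0,"ay":0,"az":0},
    {"dx":0,"dy":0,"dz":15,"ax":0,"ay":0,"az":0},
    {"dx":0,"dy":0,"dz":40,"ax":0,"ay":0,"az":0},
    {"dx":0,"dy":0,"dz":75,"ax":0,"ay":0,"az":0},
    {"dx":0,"dy":0,"dz":100,"ax":0,"ay":0,"az":0},
    {"dx":0,"dy":0,"dz":110,"ax":0,"ay":0,"az":0},
    {"dx":0,"dy":0,"dz":110,"ax":0,"ay":0,"az":0},
  ],
)

```text
time: 13.18
tool_pos: [0.5013, -0.1372, 0.414]
tool_rot: [3.14, 0.065, 0.009]
wrist_force: [-0.1, 0.2, 0.1]
opening: 0.467
```

Run:
```python
from h import *
import pickle
st()
T=cal("top");S=cal("side")
im=eyes.snapshot("side"); cv2.imwrite("pics/s12.png",im[:,:,::-1]); crop(im,260,130,360,230,6,"pics/s12c.png")
c=cal("wrist");im=eyes.snapshot("wrist"); cv2.imwrite("pics/w12.png",im[:,:,::-1]);pickle.dump(c,open("w12.pkl","wb"))
```

```text
t 13.18 pos [ 0.5013 -0.1372  0.414 ] q [ 0.603  0.096 -0.456  1.587  0.043  1.462  0.185] F [-0.1  0.2  0.1] M [0.01 0.   0.01] op 39.8
[[0.999, 0.041, 0.006], [0.041, -0.999, -0.001], [0.006, 0.001, -1.0]]
```

View pics/s12c.png

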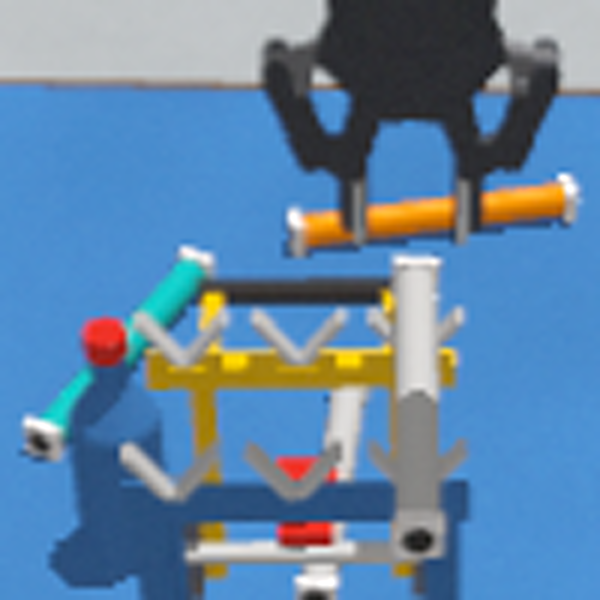

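View pics/w12.png

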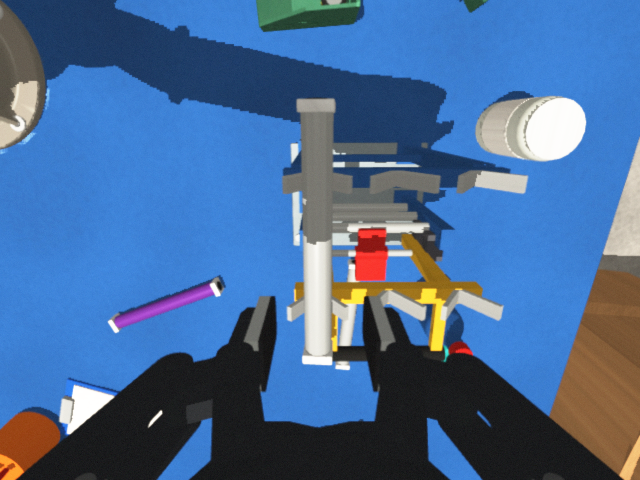

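send_rows(
  fingers=55,
  motion=[
    {"dx":9,"dy":-37,"dz":0,"ax":0,"ay":0,"az":-0.02},
    {"dx":18,"dy":-75,"dz":0,"ax":0,"ay":0,"az":-0.04},
    {"dx":27,"dy":-113,"dz":0,"ax":0,"ay":0,"az":-0.06},
    {"dx":36,"dy":-151,"dz":0,"ax":0,"ay":0,"az":-0.078},
    {"dx":45,"dy":-189,"dz":-10,"ax":0,"ay":0,"az":-0.078},
    {"dx":55,"dy":-226,"dz":-30,"ax":0,"ay":0,"az":-0.078},
    {"dx":55,"dy":-226,"dz":-70,"ax":0,"ay":0,"az":-0.078},
    {"dx":55,"dy":-226,"dz":-110,"ax":0,"ay":0,"az":-0.078},
    {"dx":55,"dy":-226,"dz":-150,"ax":0,"ay":0,"az":-0.078},
    {"dx":55,"dy":-226,"dz":-190,"ax":0,"ay":0,"az":-0.078},
    {"dx":55,"dy":-226,"dz":-230,"ax":0,"ay":0,"az":-0.078},
    {"dx":55,"dy":-226,"dz":-240,"ax":0,"ay":0,"az":-0.078},
    {"dx":55,"dy":-226,"dz":-240,"ax":0,"ay":0,"az":-0.078},
    {"dx":55,"dy":-226,"dz":-240,"ax":0,"ay":0,"az":-0.078},
  ],
)

```text
time: 14.45
tool_pos: [0.555, -0.3633, 0.1713]
tool_rot: [-3.141, 0.058, 0.0]
wrist_force: [-0.0, -0.1, 0.6]
opening: 0.643
```

Run:
```python
from h import *
import pickle
st()
c=cal("wrist");im=eyes.snapshot("wrist"); cv2.imwrite("pics/w13.png",im[:,:,::-1]);pickle.dump(c,open("w13.pkl","wb"))
```

```text
t 14.45 pos [ 0.555  -0.3633  0.1713] q [ 0.744  0.505 -0.319  1.585  0.173  1.08   0.344] F [-0.  -0.1  0.6] M [-0.03 -0.02  0.01] op 54.9
[[0.999, -0.037, -0.0], [-0.037, -0.999, 0.001], [-0.0, -0.001, -1.0]]
```

View pics/w13.png

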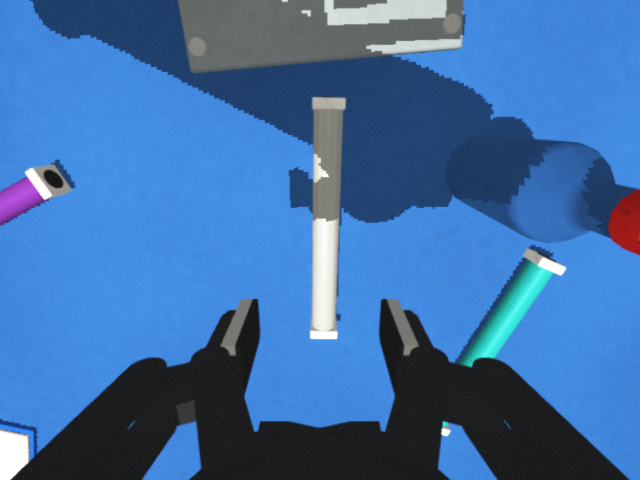

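Run:
```python
from h import *
import pickle
c=pickle.load(open("w13.pkl","rb"))
def seg(u,w,z):
    a,b=onz(c,u,z),onz(c,w,z);d=a-b;print(a,b,np.linalg.norm(d),(a+b)/2,np.degrees(np.arctan2(d[1],d[0]))-90)
seg((329,97),(324,339),.024)
```

```text
[ 0.56519435 -0.26238565  0.024     ] [ 0.55545519 -0.46189765  0.024     ] 0.19974956607669153 [ 0.56032477 -0.36214165  0.024     ] -2.7946690872931725
```

send_rows(
  fingers=50,
  motion=[
    {"dx":5,"dy":1,"dz":-35,"ax":0,"ay":0,"az":-0.012},
    {"dx":5,"dy":1,"dz":-70,"ax":0,"ay":0,"az":-0.012},
    {"dx":5,"dy":1,"dz":-105,"ax":0,"ay":0,"az":-0.012},
    {"dx":5,"dy":1,"dz":-125,"ax":0,"ay":0,"az":-0.012},
    {"dx":5,"dy":1,"dz":-136,"ax":0,"ay":0,"az":-0.012},
    {"dx":5,"dy":1,"dz":-141,"ax":0,"ay":0,"az":-0.012},
    {"dx":5,"dy":1,"dz":-141,"ax":0,"ay":0,"az":-0.012},
    {"dx":5,"dy":1,"dz":-141,"ax":0,"ay":0,"az":-0.012},
  ],
)

```text
time: 15.17
tool_pos: [0.5617, -0.3633, 0.0328]
tool_rot: [3.139, -0.077, 0.006]
wrist_force: [-0.0, -0.3, -0.6]
opening: 0.586
```

Run:
```python
from h import *
import pickle
st()
im=eyes.snapshot("wrist"); cv2.imwrite("pics/w14.png",im[:,:,::-1])
```

```text
t 15.17 pos [ 0.5617 -0.3633  0.0328] q [ 0.711  0.667 -0.283  1.663  0.234  0.841  0.28 ] F [-0.  -0.3 -0.6] M [ 0.04 -0.03  0.01] op 50.0
[[0.999, -0.049, 0.004], [-0.049, -0.999, -0.002], [0.004, 0.002, -1.0]]
```

View pics/w14.png

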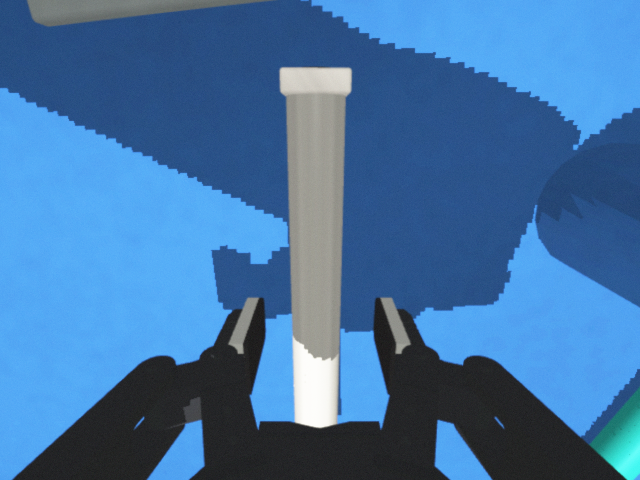

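Centred between the pads. Close, then draw it away from under the handle.

send_rows(
  fingers=10,
  newtons=50,
  motion=[
    {"dx":0,"dy":0,"dz":-1,"ax":0,"ay":0,"az":0},
    {"dx":0,"dy":0,"dz":-1,"ax":0,"ay":0,"az":0},
    {"dx":0,"dy":0,"dz":-1,"ax":0,"ay":0,"az":0},
    {"dx":0,"dy":0,"dz":-1,"ax":0,"ay":0,"az":0},
    {"dx":0,"dy":0,"dz":-1,"ax":0,"ay":0,"az":0},
    {"dx":0,"dy":0,"dz":-1,"ax":0,"ay":0,"az":0},
    {"dx":0,"dy":0,"dz":-1,"ax":0,"ay":0,"az":0},
  ],
)

```text
time: 15.8
tool_pos: [0.5605, -0.3629, 0.0307]
tool_rot: [3.14, -0.077, 0.002]
wrist_force: [-0.8, 0.6, 6.3]
opening: 0.233
```

Run:
```python
from h import *
import pickle
st()
```

```text
t 15.8 pos [ 0.5605 -0.3629  0.0307] q [ 0.711  0.669 -0.283  1.665  0.235  0.84   0.28 ] F [-0.8  0.6  6.3] M [0.12 0.23 0.04] op 19.9
[[0.999, -0.049, 0.001], [-0.049, -0.999, -0.001], [0.002, 0.001, -1.0]]
```

send_rows(
  motion=[
    {"dx":0,"dy":-5,"dz":10,"ax":0,"ay":0,"az":0},
    {"dx":0,"dy":-30,"dz":30,"ax":0,"ay":0,"az":0},
    {"dx":0,"dy":-50,"dz":60,"ax":0,"ay":0,"az":0},
    {"dx":0,"dy":-50,"dz":95,"ax":0,"ay":0,"az":0},
    {"dx":0,"dy":-50,"dz":130,"ax":0,"ay":0,"az":0},
    {"dx":0,"dy":-50,"dz":165,"ax":0,"ay":0,"az":0},
    {"dx":0,"dy":-50,"dz":200,"ax":0,"ay":0,"az":0},
    {"dx":0,"dy":-50,"dz":235,"ax":0,"ay":0,"az":0},
    {"dx":0,"dy":-50,"dz":270,"ax":0,"ay":0,"az":0},
    {"dx":0,"dy":-45,"dz":305,"ax":0,"ay":0,"az":0},
    {"dx":5,"dy":-20,"dz":330,"ax":0,"ay":0,"az":0.02},
    {"dx":12,"dy":15,"dz":335,"ax":0,"ay":0,"az":0.04},
    {"dx":20,"dy":50,"dz":335,"ax":0,"ay":0,"az":0.06},
    {"dx":28,"dy":85,"dz":335,"ax":0,"ay":0,"az":0.08},
    {"dx":36,"dy":120,"dz":335,"ax":0,"ay":0,"az":0.09},
    {"dx":44,"dy":155,"dz":335,"ax":0,"ay":0,"az":0.09},
    {"dx":52,"dy":190,"dz":335,"ax":0,"ay":0,"az":0.09},
    {"dx":59,"dy":220,"dz":335,"ax":0,"ay":0,"az":0.09},
    {"dx":59,"dy":229,"dz":335,"ax":0,"ay":0,"az":0.09},
    {"dx":59,"dy":229,"dz":335,"ax":0,"ay":0,"az":0.09},
  ],
)

```text
time: 17.47
tool_pos: [0.619, -0.1284, 0.3644]
tool_rot: [-3.138, -0.076, 0.0]
wrist_force: [0.2, 0.9, -1.9]
opening: 0.234
```

send_rows(
  motion=[
    {"dx":0,"dy":0,"dz":0,"ax":0,"ay":0,"az":0},
    {"dx":0,"dy":0,"dz":-15,"ax":0,"ay":0,"az":0},
    {"dx":0,"dy":0,"dz":-15,"ax":0,"ay":0,"az":0},
  ],
)

```text
time: 17.72
tool_pos: [0.6172, -0.1367, 0.3467]
tool_rot: [3.14, 0.058, -0.008]
wrist_force: [-1.5, 0.4, -2.6]
opening: 0.235
```

Run:
```python
from h import *
import pickle
st()
im=eyes.snapshot("side"); cv2.imwrite("pics/s15.png",im[:,:,::-1]); crop(im,240,90,360,230,5,"pics/s15c.png")
c=cal("wrist");im=eyes.snapshot("wrist"); cv2.imwrite("pics/w15.png",im[:,:,::-1]);pickle.dump(c,open("w15.pkl","wb"))
```

```text
t 17.72 pos [ 0.6172 -0.1367  0.3467] q [ 0.476  0.344 -0.442  1.438  0.148  1.397  0.068] F [-1.5  0.4 -2.6] M [-0.04  0.09 -0.02] op 20.0
[[0.999, 0.037, -0.005], [0.037, -0.999, -0.001], [-0.005, 0.001, -1.0]]
```

View pics/s15c.png

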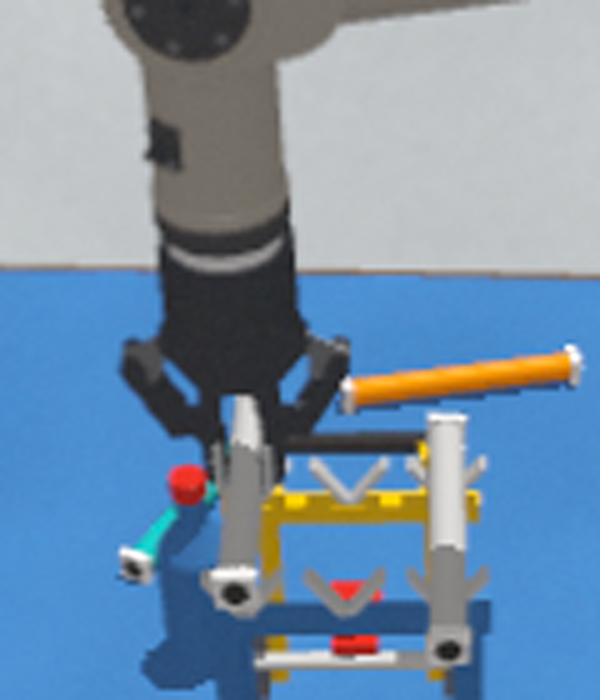

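View pics/w15.png

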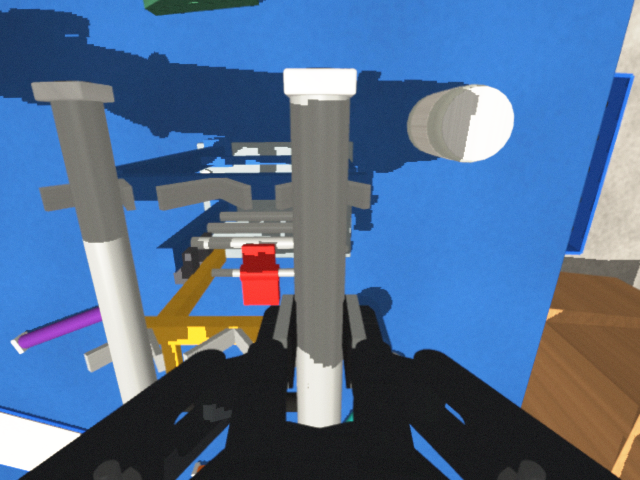

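send_rows(
  motion=[
    {"dx":1,"dy":0,"dz":-12,"ax":0,"ay":0,"az":0},
    {"dx":1,"dy":0,"dz":-24,"ax":0,"ay":0,"az":0},
    {"dx":1,"dy":0,"dz":-34,"ax":0,"ay":0,"az":0},
    {"dx":1,"dy":0,"dz":-41,"ax":0,"ay":0,"az":0},
    {"dx":1,"dy":0,"dz":-45,"ax":0,"ay":0,"az":0},
    {"dx":1,"dy":0,"dz":-47,"ax":0,"ay":0,"az":0},
    {"dx":1,"dy":0,"dz":-48,"ax":0,"ay":0,"az":0},
    {"dx":1,"dy":0,"dz":-48,"ax":0,"ay":0,"az":0},
    {"dx":1,"dy":0,"dz":-48,"ax":0,"ay":0,"az":0},
  ],
)

```text
time: 18.57
tool_pos: [0.6193, -0.1334, 0.3026]
tool_rot: [3.14, 0.065, -0.001]
wrist_force: [-5.6, -0.9, 5.7]
opening: 0.23
```

Run:
```python
from h import *
import pickle
st()
im=eyes.snapshot("side"); cv2.imwrite("pics/s16.png",im[:,:,::-1]); crop(im,240,90,360,230,5,"pics/s16c.png")
```

```text
t 18.57 pos [ 0.6193 -0.1334  0.3026] q [ 0.474  0.366 -0.443  1.505  0.16   1.307  0.056] F [-5.6 -0.9  5.7] M [0.   1.17 0.18] op 19.6
[[0.999, 0.041, -0.001], [0.041, -0.999, -0.001], [-0.001, 0.001, -1.0]]
```

View pics/s16c.png

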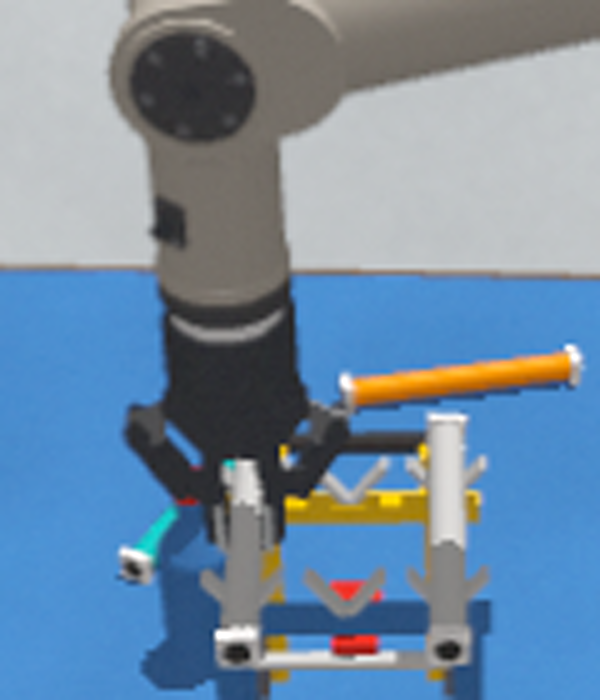

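send_rows(
  fingers=40,
  motion=[
    {"dx":-1,"dy":0,"dz":0,"ax":0,"ay":0,"az":0},
    {"dx":-1,"dy":0,"dz":0,"ax":0,"ay":0,"az":0},
    {"dx":-1,"dy":0,"dz":0,"ax":0,"ay":0,"az":0},
    {"dx":-1,"dy":0,"dz":0,"ax":0,"ay":0,"az":0},
    {"dx":-1,"dy":0,"dz":15,"ax":0,"ay":0,"az":0},
    {"dx":-1,"dy":0,"dz":40,"ax":0,"ay":0,"az":0},
    {"dx":-1,"dy":0,"dz":75,"ax":0,"ay":0,"az":0},
    {"dx":-1,"dy":0,"dz":110,"ax":0,"ay":0,"az":0},
    {"dx":-20,"dy":20,"dz":140,"ax":0,"ay":0,"az":0},
    {"dx":-50,"dy":40,"dz":170,"ax":0,"ay":0,"az":0},
    {"dx":-60,"dy":60,"dz":180,"ax":0,"ay":0,"az":0},
    {"dx":-60,"dy":60,"dz":180,"ax":0,"ay":0,"az":0},
    {"dx":-60,"dy":60,"dz":180,"ax":0,"ay":0,"az":0},
  ],
)

```text
time: 19.7
tool_pos: [0.56, -0.0717, 0.4832]
tool_rot: [3.14, 0.069, 0.007]
wrist_force: [-0.1, 0.0, -0.2]
opening: 0.471
```

Run:
```python
from h import *
import pickle
st()
im=eyes.snapshot("side"); cv2.imwrite("pics/s17.png",im[:,:,::-1]); crop(im,240,130,400,250,5,"pics/s17c.png")
im=eyes.snapshot("top"); cv2.imwrite("pics/t17.png",im[:,:,::-1]); 
c=cal("wrist");im=eyes.snapshot("wrist"); cv2.imwrite("pics/w17.png",im[:,:,::-1]);pickle.dump(c,open("w17.pkl","wb"))
```

```text
t 19.7 pos [ 0.56   -0.0717  0.4832] q [ 0.443  0.185 -0.479  1.347  0.086  1.626  0.02 ] F [-0.1  0.  -0.2] M [-0.05 -0.   -0.03] op 40.3
[[0.999, 0.044, 0.004], [0.044, -0.999, -0.001], [0.004, 0.001, -1.0]]
```

View pics/s17c.png

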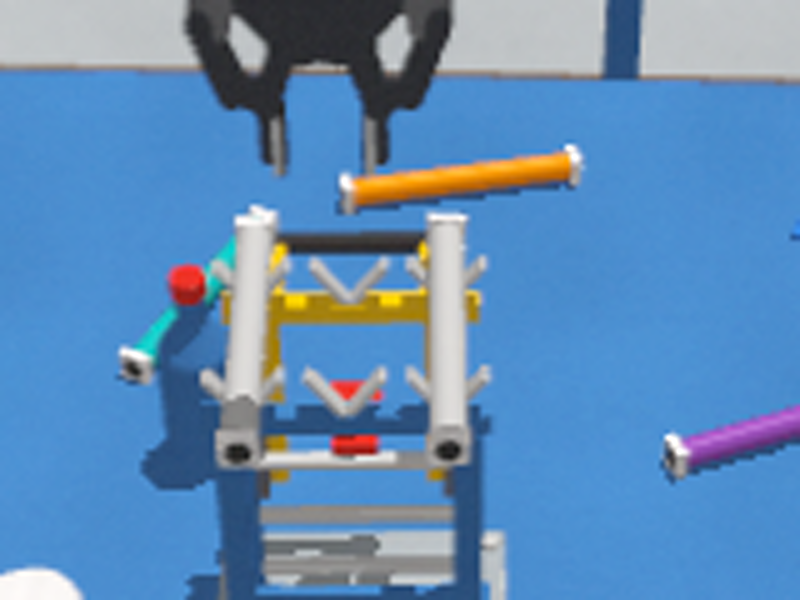

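View pics/w17.png

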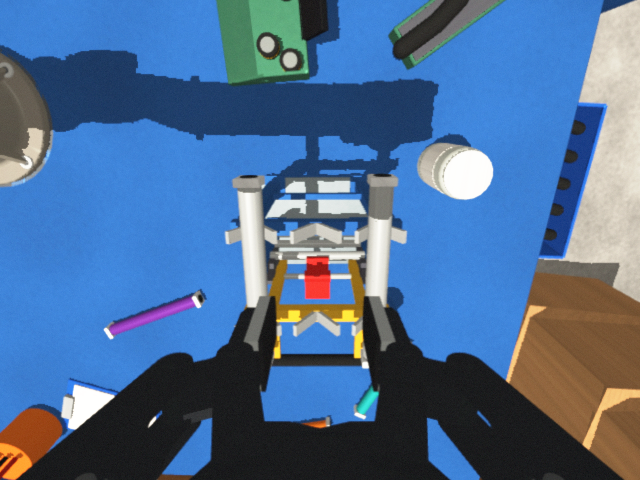

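View pics/t17.png

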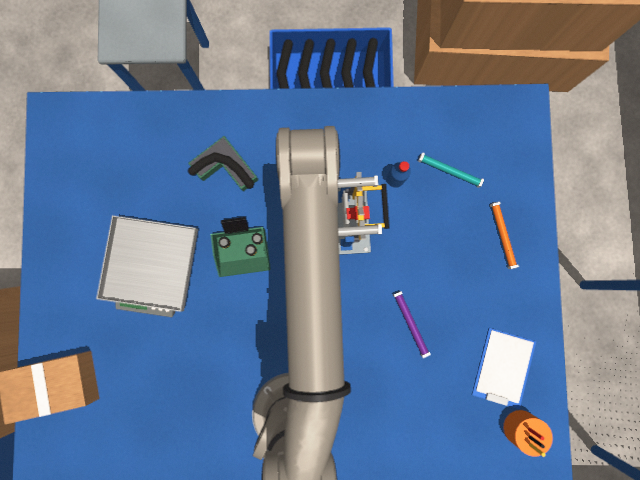

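```bash
cat > kin.py <<'E'
import numpy as np
from scipy.spatial.transform import Rotation as Ro
from scipy.optimize import least_squares
ax='zyzyzyz'
def fk(p,q):
    s=SG; o=np.array(p[:24]).reshape(8,3)
    T=np.array(o[0]);R=Ro.from_euler('z',p[24])
    for i in range(7):
        R=R*Ro.from_euler(ax[i],s[i]*q[i]); T=T+R.apply(o[i+1])
    R=R*Ro.from_rotvec(p[25:28])
    return T,R
SG=[-1,1,-1,1,-1,1,-1]
LO=np.array([-2.82,-.49,-1.37,0,-1.36,.23,-2.94]);HI=np.array([2.82,2.23,1.46,2.46,4.5,2,2.94])
def load(): return [eval(l) for l in open('log.txt')]
def fit():
    D=load(); x0=np.zeros(28); x0[2]=.3;x0[6*1+2]=0
    L=[.15,.15,.25,.2,.2,.15,.1,.2]
    for i in range(8): x0[3*i+2]=L[i]
    def f(p):
        r=[]
        for q,t,rv in D:
            T,R=fk(p,q); r+=list((T-t)*1000); r+=list((R.inv()*Ro.from_rotvec(rv)).as_rotvec()*300)
        return r+list((p-x0)*.05)
    s=least_squares(f,x0); return s.x,np.array(s.fun[:-28]).reshape(-1,6)
if __name__=="__main__":
    p,r=fit(); print(np.round(p,4)); print(np.abs(r).max(0),len(r)); np.save("kin.npy",p)
E
python3 kin.py
```

```text
[ 0.0000e+00  0.0000e+00  1.2800e-01 -0.0000e+00 -6.0000e-03  1.2800e-01
  0.0000e+00 -6.0000e-03  2.8640e-01 -0.0000e+00 -1.5200e-02  2.3640e-01
 -0.0000e+00 -1.5200e-02  2.6350e-01  0.0000e+00 -2.0000e-04  2.1350e-01
 -0.0000e+00 -2.0000e-04  1.0620e-01 -0.0000e+00 -0.0000e+00  2.0620e-01
  0.0000e+00 -0.0000e+00  0.0000e+00 -3.1416e+00]
[2.73105764e-05 6.67100002e-05 3.21215112e-05 4.29065626e-06
 6.32292996e-06 1.27337255e-06] 21
```

```bash
cat >> kin.py <<'E'
P=None
def K(q):
    global P
    if P is None: P=np.load("kin.npy")
    return fk(P,q)
def ik(t,R,q0,wn=1e-3):
    t=np.array(t);Rt=R if isinstance(R,Ro) else Ro.from_matrix(R)
    def f(q):
        T,RR=K(q); return np.r_[(T-t)*10,(RR.inv()*Rt).as_rotvec()*3,wn*(q-q0)]
    s=least_squares(f,np.clip(q0,LO+.001,HI-.001),bounds=(LO,HI)); T,RR=K(s.x)
    return s.x,np.linalg.norm(T-t),np.linalg.norm((RR.inv()*Rt).as_rotvec())
def tool_for_bin(b,Rb,flip,up=0.006):
    """bin origin b, bin rotation Rb (Rotation) -> TCP pos, R"""
    z=np.array([.5,0,-.8660254]);x=np.array([.8660254,0,.5])*flip
    R=np.stack([x,np.cross(z,x),z],1)
    g=np.array([-.076,0,.099])-z*up
    return b+Rb.apply(g),Rb*Ro.from_matrix(R)
E
cat > plan.py <<'E'
from kin import *
qc=np.array([ 0.443,0.185,-0.479,1.347,0.086,1.626,0.02])
rng=np.random.default_rng(0)
def solve(t,R,n=60,q0=None):
    out=[]
    for i in range(n):
        s=qc if i==0 else rng.uniform(LO,HI)
        q,e,a=ik(t,R,s)
        if e<1e-3 and a<5e-3 and (np.minimum(q-LO,HI-q)>.02).all(): out.append(q)
    return out
b=np.array([.4694,.1394,0]);Rb=Ro.from_euler('z',3.2631)
sy=.0423;bp=np.array([.5595,-.1358,0])+Ro.from_euler('z',sy).apply([0,.125,0]);Rp=Ro.from_euler('z',sy-np.pi/2)
if __name__=="__main__":
  for fl in (1,-1):
    g=solve(*tool_for_bin(b,Rb,fl)); p=solve(*tool_for_bin(bp,Rp,fl))
    print("flip",fl,"grasp",len(g),"place",len(p))
    for n,S in (("g",g),("p",p)):
        S=sorted(S,key=lambda q:np.abs(q-qc).sum())
        for q in S[:5]: print(n,np.round(q,2))
E
python3 plan.py
```

```text
flip 1 grasp 7 place 24
g [-0.    0.74 -0.45  1.49  0.15  1.48  2.79]
g [ 0.07  0.76 -0.57  1.49  0.22  1.5   2.73]
g [ 0.31  0.92 -1.    1.48  0.48  1.6   2.5 ]
g [-0.81  0.89  0.86  1.52 -0.56  1.57 -2.84]
g [-0.85  0.94  0.95  1.52 -0.62  1.6  -2.78]
p [-0.11  0.54 -0.46  1.85  0.74  1.21 -2.49]
p [-0.12  0.53 -0.44  1.85  0.73  1.2  -2.48]
p [ 0.1   0.61 -0.74  1.84  0.87  1.32 -2.58]
p [ 0.16  0.64 -0.83  1.84  0.91  1.36 -2.61]
p [-0.33  0.51 -0.17  1.86  0.62  1.12 -2.39]
flip -1 grasp 33 place 29
g [ 0.    0.74 -0.45  1.49  0.15  1.48 -0.36]
g [-0.03  0.73 -0.4   1.49  0.12  1.48 -0.33]
g [ 0.07  0.76 -0.56  1.49  0.21  1.5  -0.41]
g [-0.12  0.71 -0.26  1.5   0.05  1.46 -0.26]
g [-0.18  0.7  -0.17  1.5   0.    1.46 -0.22]
p [-0.07  0.55 -0.51  1.85  0.76  1.23  0.64]
p [ 0.04  0.58 -0.66  1.85  0.83  1.28  0.59]
p [ 0.08  0.6  -0.72  1.84  0.86  1.31  0.57]
p [-0.12  0.53 -0.44  1.85  0.73  1.2   0.66]
p [ 0.17  0.65 -0.85  1.84  0.92  1.37  0.52]
```

```bash
cat > sim.py <<'E'
from plan import *
def step(q,t,R): 
    return ik(t,R,q,wn=3e-2) if False else ik(t,R,q,wn=2e-3)
def path(q,poses,n=12,verbose=True):
    """poses list of (name,t,R)"""
    T0,R0=K(q)
    for name,t,R in poses:
        rv=(R*R0.inv()).as_rotvec(); worst=9;em=0;am=0
        for k in range(1,n+1):
            tt=T0+(t-T0)*k/n; RR=Ro.from_rotvec(rv*k/n)*R0
            q,e,a=step(q,tt,RR); worst=min(worst,np.minimum(q-LO,HI-q).min());em=max(em,e);am=max(am,a)
        print(f"{name:8s}",np.round(t,3),"q",np.round(q,2),"margin %.2f err %.4f %.3f"%(worst,em,am)); T0,R0=K(q)
    return q
pan=np.array([.4403,.4003,.0]);pyaw=-.1635
def pourpose(psi,th,lip):
    """bin pose with lip (world pt), heading psi, pitch th(rad, lip down)"""
    Rb=Ro.from_euler('z',psi)*Ro.from_euler('y',th)
    return lip-Rb.apply([.063,0,.026]),Rb
if __name__=="__main__":
  import sys
  for psid in (170.6,190,210,225,240):
    psi=np.radians(psid); print("psi",psid)
    tg,Rg=tool_for_bin(b,Rb,-1)
    P=[("above",tg+[0.03,0,.10],Rg),("grasp",tg,Rg),("lift",tg+[0,0,.15],Rg)]
    u=np.array([np.cos(psi),np.sin(psi),0])
    lip=pan-u*.03+[0,0,.20]
    for th in (0,):
        P.append(("overpan",)+tool_for_bin(*pourpose(psi,0,lip),-1))
    for th,z in ((20,.16),(40,.13),(60,.115),(80,.105),(95,.105)):
        l=pan-u*.03+[0,0,z]; P.append(("th%d"%th,)+tool_for_bin(*pourpose(psi,np.radians(th),l),-1))
    path(qc,P)
E
python3 sim.py
```

```text
psi 170.6
above    [0.578 0.149 0.204] q [ 0.04  0.7  -0.53  1.34  0.16  1.69 -0.37] margin 0.31 err 0.0000 0.000
grasp    [0.548 0.149 0.104] q [ 0.04  0.75 -0.52  1.49  0.19  1.49 -0.39] margin 0.33 err 0.0000 0.000
lift     [0.548 0.149 0.254] q [ 0.05  0.61 -0.55  1.37  0.12  1.73 -0.38] margin 0.27 err 0.0000 0.000
overpan  [0.61  0.372 0.278] q [-0.24  0.82 -0.52  0.95 -0.01  1.81 -0.85] margin 0.19 err 0.0000 0.000
th20     [0.575 0.378 0.282] q [-0.28  0.57 -0.5   1.27  0.13  1.47 -0.91] margin 0.22 err 0.0000 0.000
th40     [0.528 0.386 0.281] q [-0.4   0.36 -0.48  1.58  0.34  1.17 -1.13] margin 0.56 err 0.0000 0.000
th60     [0.473 0.395 0.277] q [-0.6   0.22 -0.47  1.84  0.71  1.02 -1.57] margin 0.62 err 0.0000 0.000
th80     [0.418 0.404 0.258] q [-0.84  0.24 -0.49  2.04  1.14  1.15 -2.13] margin 0.42 err 0.0000 0.000
th95     [0.381 0.41  0.24 ] q [-1.02  0.37 -0.49  2.13  1.35  1.41 -2.47] margin 0.33 err 0.0000 0.000
psi 190
above    [0.578 0.149 0.204] q [ 0.04  0.7  -0.53  1.34  0.16  1.69 -0.37] margin 0.31 err 0.0000 0.000
grasp    [0.548 0.149 0.104] q [ 0.04  0.7
[... 2921 characters left out ...]
] q [ 0.05  0.61 -0.55  1.37  0.12  1.73 -0.38] margin 0.27 err 0.0000 0.000
overpan  [0.526 0.549 0.278] q [-1.    0.95  0.32  0.69 -0.12  2.    0.28] margin 0.00 err 0.0077 0.038
th20     [0.509 0.519 0.282] q [-1.04  0.65  0.32  1.13 -0.14  1.55  0.29] margin 0.04 err 0.0000 0.000
th40     [0.485 0.477 0.281] q [-1.06  0.36  0.31  1.57 -0.18  1.06  0.35] margin 0.49 err 0.0000 0.000
th60     [0.457 0.429 0.277] q [-1.    0.11  0.27  1.96 -0.33  0.59  0.54] margin 0.36 err 0.0000 0.000
th80     [0.429 0.381 0.258] q [-1.88 -0.1   1.22  2.32 -1.36  0.23  1.68] margin 0.00 err 0.0012 0.008
th95     [0.41  0.348 0.24 ] q [-1.91 -0.42  1.33  2.4  -1.36  0.23  1.96] margin 0.00 err 0.0309 0.185
```

Run:
```python
from sim import *
import h
psi=np.radians(170.6)
T=h.cal("top"); print("gauge",h.onz(T,(225,162),.02),"talc",h.onz(T,(305,150),.13), "gauge end",h.onz(T,(250,185),.02))
s=h.env.read_state()
tg,Rg=tool_for_bin(b,Rb,-1)
z=Rg.as_matrix()[:,2]
ta=tg-z*.13
R0=Ro.from_rotvec(s["tool_rot"])
print("from",s["tool_pos"],"to",ta,"shift mm",(ta-s["tool_pos"])*1000,"turn",(Rg*R0.inv()).as_rotvec())
path(s["joint_pos"],[("above",ta,Rg),("grasp",tg,Rg)])
# after pour to place
q=np.array([-0.24,.82,-.52,.95,-.01,1.81,-.85])
u=np.array([np.cos(psi),np.sin(psi),0])
P=[]
l=pan-u*.03
bo,_=pourpose(psi,0,l+[0,0,.2])
for k,(xy,yawd,zz) in enumerate([((.52,.33),190,.12),((.53,.22),215,.12),((.55,.12),245,.12),((.554,.03),272.4,.12),(None,272.4,.0)]):
    o=np.array([*(xy if xy else bp[:2]),zz]); P.append(("w%d"%k,)+tool_for_bin(o,Ro.from_euler('z',yawd,degrees=True),-1))
path(q,P)
```

```text
gauge [0.74196314 0.19186533 0.02      ] talc [ 0.74563646 -0.05144106  0.13      ] gauge end [0.67086215 0.11726793 0.02      ]
from [ 0.56006502 -0.07470424  0.47989384] to [0.6123383  0.15685404 0.21677945] shift mm [  52.27328036  231.55827477 -263.11438441] turn [-0.04181636  0.52017169  0.08018736]
above    [0.612 0.157 0.217] q [ 0.01  0.75 -0.52  1.21  0.17  1.76 -0.36] margin 0.24 err 0.0000 0.000
grasp    [0.548 0.149 0.104] q [ 0.04  0.75 -0.52  1.49  0.18  1.49 -0.39] margin 0.26 err 0.0000 0.000
w0       [0.598 0.344 0.224] q [-0.25  0.85 -0.55  1.02  0.14  1.82 -0.55] margin 0.18 err 0.0000 0.000
w1       [0.595 0.265 0.224] q [-0.2   0.79 -0.59  1.14  0.35  1.84 -0.14] margin 0.15 err 0.0000 0.000
w2       [0.583 0.192 0.224] q [-0.12  0.67 -0.67  1.38  0.58  1.73  0.3 ] margin 0.16 err 0.0000 0.000
w3       [0.551 0.109 0.224] q [ 0.05  0.48 -0.77  1.71  0.73  1.49  0.68] margin 0.28 err 0.0000 0.000
w4       [0.551 0.068 0.104] q [ 0.07  0.6  -0.7   1.84  0.85  1.3   0.57] margin 0.52 err 0.0000 0.000
```

send_rows(
  fingers=50,
  motion=[
    {"dx":10,"dy":38,"dz":0,"ax":0,"ay":0.05,"az":0.01},
    {"dx":20,"dy":76,"dz":0,"ax":-0.01,"ay":0.12,"az":0.02},
    {"dx":30,"dy":114,"dz":0,"ax":-0.01,"ay":0.2,"az":0.03},
    {"dx":40,"dy":150,"dz":-10,"ax":-0.02,"ay":0.28,"az":0.04},
    {"dx":48,"dy":185,"dz":-30,"ax":-0.03,"ay":0.36,"az":0.05},
    {"dx":52,"dy":215,"dz":-60,"ax":-0.04,"ay":0.44,"az":0.07},
    {"dx":52,"dy":232,"dz":-95,"ax":-0.042,"ay":0.52,"az":0.08},
    {"dx":52,"dy":232,"dz":-130,"ax":-0.042,"ay":0.52,"az":0.08},
    {"dx":52,"dy":232,"dz":-165,"ax":-0.042,"ay":0.52,"az":0.08},
    {"dx":52,"dy":232,"dz":-200,"ax":-0.042,"ay":0.52,"az":0.08},
    {"dx":52,"dy":232,"dz":-235,"ax":-0.042,"ay":0.52,"az":0.08},
    {"dx":52,"dy":232,"dz":-263,"ax":-0.042,"ay":0.52,"az":0.08},
    {"dx":52,"dy":232,"dz":-263,"ax":-0.042,"ay":0.52,"az":0.08},
    {"dx":52,"dy":232,"dz":-263,"ax":-0.042,"ay":0.52,"az":0.08},
    {"dx":52,"dy":232,"dz":-263,"ax":-0.042,"ay":0.52,"az":0.08},
  ],
)

```text
time: 21.1
tool_pos: [0.6129, 0.1582, 0.2195]
tool_rot: [3.001, 0.183, -0.798]
wrist_force: [0.6, 0.3, 1.5]
opening: 0.585
```

Run:
```python
from h import *
import pickle
st()
c=cal("wrist");im=eyes.snapshot("wrist"); cv2.imwrite("pics/w18.png",im[:,:,::-1]);pickle.dump(c,open("w18.pkl","wb"))
im=eyes.snapshot("top"); cv2.imwrite("pics/t18.png",im[:,:,::-1]);crop(im,200,200,300,290,7,"pics/t18c.png")
im=eyes.snapshot("side"); cv2.imwrite("pics/s18.png",im[:,:,::-1]);crop(im,290,260,390,360,6,"pics/s18c.png")
```

```text
t 21.1 pos [0.6129 0.1582 0.2195] q [-0.285  0.703  0.006  1.219 -0.083  1.733 -0.149] F [0.6 0.3 1.5] M [ 0.05 -0.52 -0.02] op 49.9
[[0.861, 0.121, -0.493], [0.106, -0.993, -0.06], [-0.497, -0.001, -0.868]]
```

View pics/w18.png

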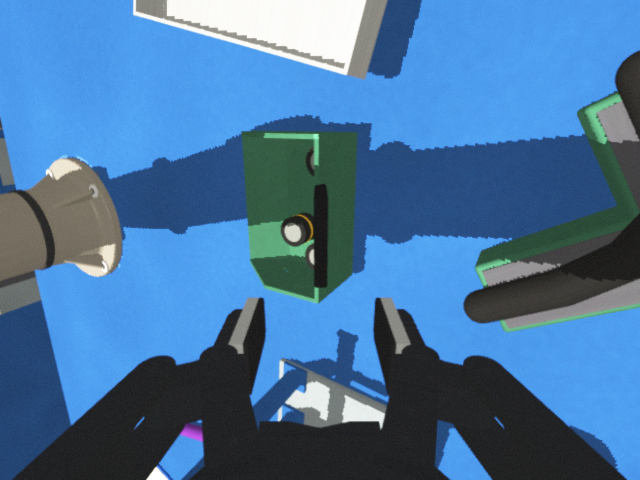

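View pics/t18c.png

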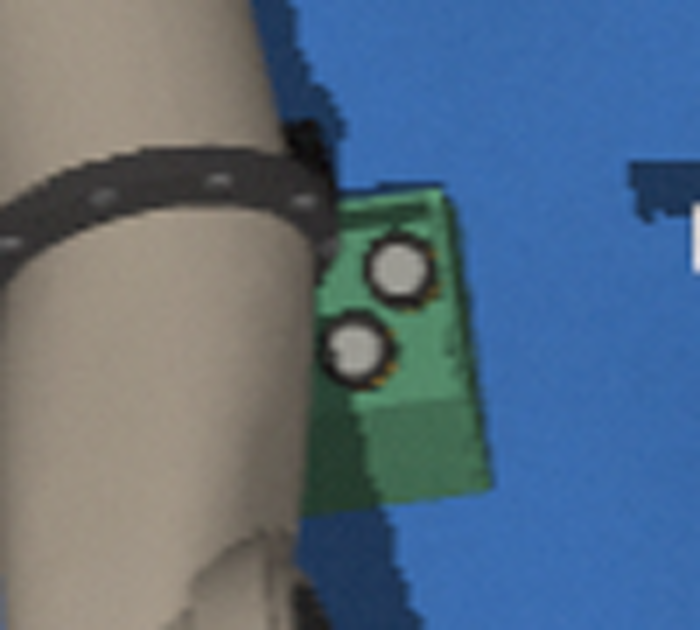

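View pics/s18c.png

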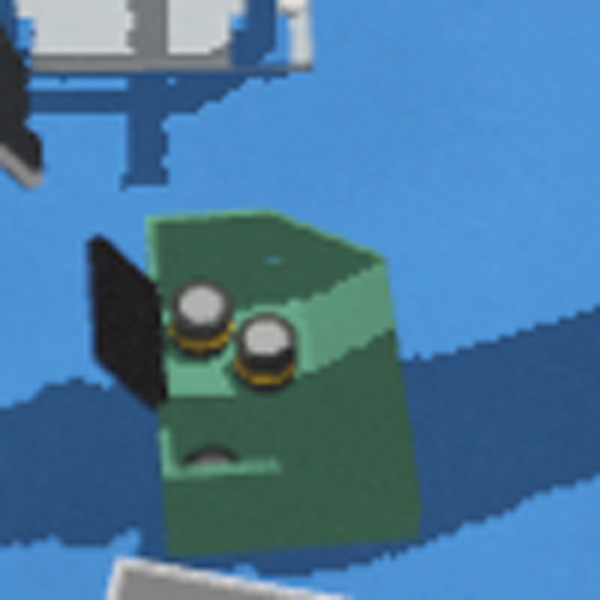

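Run:
```python
from h import *
import pickle
c=pickle.load(open("w18.pkl","rb"))
M={'t1':(-.086,-.035,.116),'t2':(-.086,.035,.116),'rl':(-.06,.075,.075),'rr':(-.06,-.075,.075),'fl':(.063,.075,.027),'fr':(.063,-.075,.027),'br':(-.06,-.075,0),'bl':(-.06,.075,0)}
p=[.4694,.1394,3.2631]
R=Ro.from_euler('z',p[2])
for k in M: print(k,proj(c,R.apply(M[k])+[p[0],p[1],0])[0].round(1))
obs=[(c,k,u) for k,u in {'t1':(321,185),'t2':(320.5,287),'br':(356,132),'fr':(244,132)}.items()]
print(fitpose(obs,M,p))
T=cal("top")
t=lambda u,v:(90+u/4,205+v/4)
obs+=[(T,'rr',t(484,117)),(T,'rl',t(694,89)),(T,'fr',t(520,287)),(T,'fl',t(721,259))]
print(fitpose(obs,M,p))
crop("pics/w18.png",230,110,370,310,3,"pics/w18c.png")
```

```text
t1 [319.9 199.2]
t2 [319.6 290.5]
rl [317.1 305.5]
rr [317.  136.3]
fl [248.8 263. ]
fr [239.9 132.8]
br [356.  133.9]
bl [351.2 276.2]
(array([0.47093399, 0.14308427, 3.29159536]), array([[ 0.06512354,  5.79697251],
       [ 2.57363237, -2.73136891],
       [ 0.03796936, -3.6595224 ],
       [-4.32005358, -0.81708066]]))
(array([0.47067616, 0.14288362, 3.28913424]), array([[-0.17654381,  6.31887946],
       [ 2.14907052, -2.37388083],
       [-0.06099665, -3.32131911],
       [-4.39069815, -0.8103195 ],
       [-1.44006602,  0.15114741],
       [-2.00131727, -1.37414423],
       [-0.86344253,  0.48403973],
       [-0.4648722 , -0.91409065]]))
```

View pics/w18c.png

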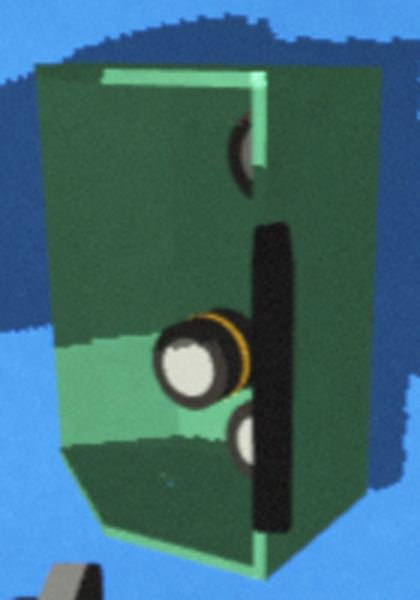

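send_rows(
  fingers=36,
  motion=[
    {"dx":-18,"dy":-1,"dz":-31,"ax":0,"ay":0,"az":0},
    {"dx":-35,"dy":-3,"dz":-61,"ax":0,"ay":0,"az":0},
    {"dx":-45,"dy":-4,"dz":-79,"ax":0,"ay":0,"az":0},
    {"dx":-45,"dy":-4,"dz":-79,"ax":0,"ay":0,"az":0},
    {"dx":-45,"dy":-4,"dz":-79,"ax":0,"ay":0,"az":0},
  ],
)

```text
time: 21.67
tool_pos: [0.5673, 0.1547, 0.1405]
tool_rot: [3.001, 0.185, -0.799]
wrist_force: [0.5, 0.1, 1.1]
opening: 0.422
```

Run:
```python
from h import *
import pickle
st()
c=cal("wrist");im=eyes.snapshot("wrist"); cv2.imwrite("pics/w19.png",im[:,:,::-1]);pickle.dump(c,open("w19.pkl","wb"))
```

```text
t 21.67 pos [0.5673 0.1547 0.1405] q [-0.291  0.691 -0.004  1.426 -0.084  1.539 -0.147] F [0.5 0.1 1.1] M [ 0.09 -0.54 -0.03] op 36.1
[[0.861, 0.122, -0.494], [0.107, -0.992, -0.06], [-0.497, -0.001, -0.868]]
```

View pics/w19.png

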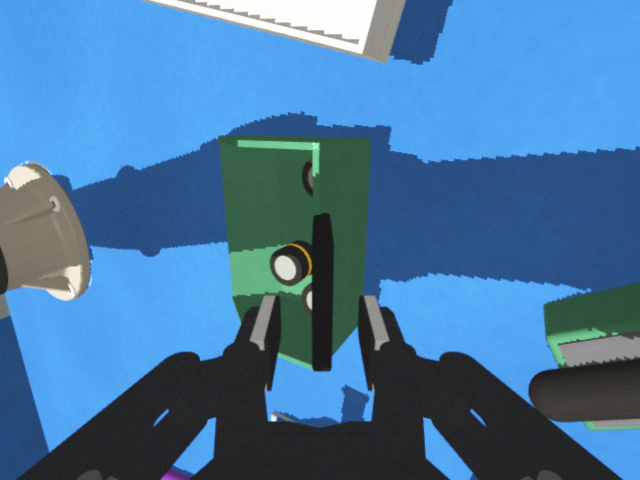

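send_rows(
  motion=[
    {"dx":-7,"dy":-1,"dz":-12,"ax":0,"ay":0,"az":0},
    {"dx":-14,"dy":-2,"dz":-24,"ax":0,"ay":0,"az":0},
    {"dx":-19,"dy":-3,"dz":-34,"ax":0,"ay":0,"az":0},
    {"dx":-19,"dy":-3,"dz":-34,"ax":0,"ay":0,"az":0},
    {"dx":-19,"dy":-3,"dz":-34,"ax":0,"ay":0,"az":0},
  ],
)

```text
time: 22.13
tool_pos: [0.5488, 0.1517, 0.1061]
tool_rot: [3.001, 0.184, -0.799]
wrist_force: [-0.4, -0.0, -0.1]
opening: 0.421
```

Run:
```python
from h import *
import pickle
st()
c=cal("wrist");im=eyes.snapshot("wrist"); cv2.imwrite("pics/w20.png",im[:,:,::-1]);pickle.dump(c,open("w20.pkl","wb"))
```

```text
t 22.13 pos [0.5488 0.1517 0.1061] q [-0.292  0.697 -0.007  1.5   -0.084  1.458 -0.145] F [-0.4 -0.  -0.1] M [ 0.07 -0.52  0.01] op 35.9
[[0.861, 0.122, -0.493], [0.107, -0.992, -0.06], [-0.497, -0.001, -0.868]]
```

View pics/w20.png

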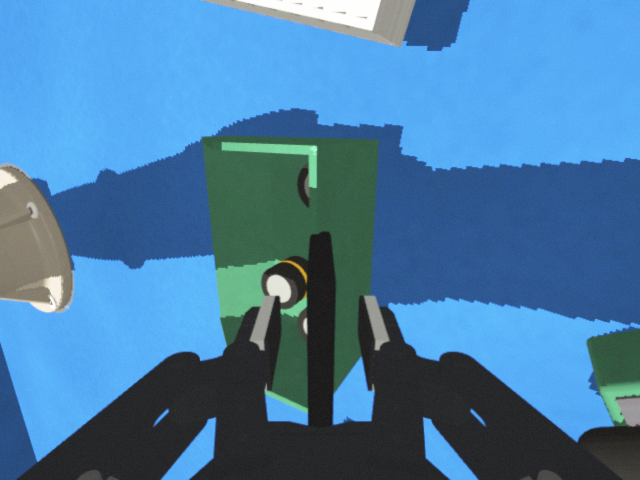

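send_rows(
  fingers=2,
  newtons=100,
  motion=[
    {"dx":0,"dy":0,"dz":0,"ax":0,"ay":0,"az":0},
    {"dx":0,"dy":0,"dz":0,"ax":0,"ay":0,"az":0},
    {"dx":0,"dy":0,"dz":0,"ax":0,"ay":0,"az":0},
    {"dx":0,"dy":0,"dz":0,"ax":0,"ay":0,"az":0},
    {"dx":0,"dy":0,"dz":0,"ax":0,"ay":0,"az":0},
    {"dx":0,"dy":0,"dz":0,"ax":0,"ay":0,"az":0},
    {"dx":0,"dy":0,"dz":0,"ax":0,"ay":0,"az":0},
  ],
)

```text
time: 22.77
tool_pos: [0.5489, 0.1518, 0.106]
tool_rot: [3.002, 0.184, -0.797]
wrist_force: [4.2, 1.7, 5.2]
opening: 0.102
```

Run:
```python
from h import *
import pickle
s=st()
c=cal("wrist");im=eyes.snapshot("wrist"); cv2.imwrite("pics/w21.png",im[:,:,::-1]);pickle.dump(c,open("w21.pkl","wb"))
np.save("grasp.npy",np.r_[s["tool_pos"],s["tool_rot"]])
```

```text
t 22.77 pos [0.5489 0.1518 0.106 ] q [-0.292  0.697 -0.007  1.501 -0.084  1.457 -0.145] F [4.2 1.7 5.2] M [-0.02 -0.5  -0.13] op 8.7
[[0.862, 0.122, -0.493], [0.106, -0.993, -0.06], [-0.496, -0.001, -0.868]]
```

View pics/w21.png

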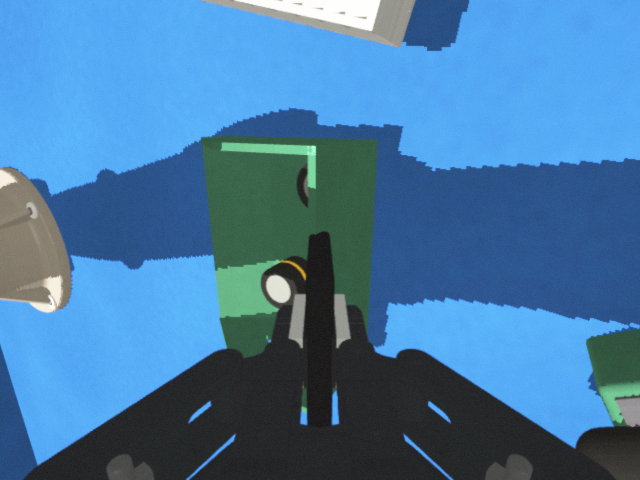

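```bash
cat > mk.py <<'E'
from sim import *
import h
g=np.load("grasp.npy"); Tg=g[:3];RG=Ro.from_rotvec(g[3:])
BY=np.radians(186.95); B0=np.array([.4697,.141,0]); RB0=Ro.from_euler('z',BY)
rel_t=RB0.inv().apply(Tg-B0); rel_R=RB0.inv()*RG
def tool(bo,RB): return bo+RB.apply(rel_t), RB*rel_R
def rows(T0,R0,seq,q=None):
    import json
    out=[]
    for t,R in seq:
        rv=(R*R0.inv()).as_rotvec(); d=(t-T0)*1000
        r=dict(dx=round(d[0]),dy=round(d[1]),dz=round(d[2]),ax=round(rv[0],3),ay=round(rv[1],3),az=round(rv[2],3)); out.append({k:float(v) if k[0]=='a' else int(v) for k,v in r.items()})
        if q is not None:
            q2,e,a=ik(t,R,q,wn=2e-3); out[-1]; dq=np.abs(q2-q).max(); 
            if e>1e-3 or a>.005 or np.minimum(q2-LO,HI-q2).min()<.05: print("WARN",e,a,q2)
            q=q2
    print(json.dumps(out)); 
    if q is not None: print("qend",np.round(q,2))
    return q
psi=np.radians(170.6);u=np.array([np.cos(psi),np.sin(psi),0])
E
python3 - <<'E'
from mk import *
print(rel_t, rel_R.as_matrix()[:,2])
s=h.env.read_state();T0=s["tool_pos"];R0=Ro.from_rotvec(s["tool_rot"])
seq=[]
lip0=pan-u*.03+[0,0,.17]
b1,Rb1=pourpose(psi,0,lip0)
for k in range(1,6): seq.append(tool(B0+[0,0,[.01,.035,.07,.1,.125][k-1]],RB0))
for k in range(1,11):
    f=k/10; f=f*f*(3-2*f)
    bo=(B0+[0,0,.135])*(1-f)+b1*f; seq.append(tool(bo,Ro.from_euler('z',BY+(psi-BY)*f)))
seq+= [seq[-1]]*2
rows(T0,R0,seq,s["joint_pos"])
E
```

```text
[-0.07990351 -0.00114218  0.10603798] [ 4.96137387e-01 -3.06006918e-04 -8.68243975e-01]
[{"dx": 0, "dy": 0, "dz": 10, "ax": -0.0, "ay": -0.0, "az": -0.0}, {"dx": 0, "dy": 0, "dz": 35, "ax": -0.0, "ay": -0.0, "az": -0.0}, {"dx": 0, "dy": 0, "dz": 70, "ax": -0.0, "ay": -0.0, "az": -0.0}, {"dx": 0, "dy": 0, "dz": 100, "ax": -0.0, "ay": -0.0, "az": -0.0}, {"dx": 0, "dy": 0, "dz": 125, "ax": -0.0, "ay": -0.0, "az": -0.0}, {"dx": 2, "dy": 6, "dz": 135, "ax": -0.0, "ay": -0.0, "az": -0.008}, {"dx": 7, "dy": 23, "dz": 136, "ax": -0.0, "ay": -0.0, "az": -0.03}, {"dx": 14, "dy": 48, "dz": 137, "ax": -0.0, "ay": -0.0, "az": -0.062}, {"dx": 23, "dy": 78, "dz": 138, "ax": -0.0, "ay": -0.0, "az": -0.101}, {"dx": 32, "dy": 111, "dz": 140, "ax": -0.0, "ay": 0.0, "az": -0.143}, {"dx": 41, "dy": 143, "dz": 141, "ax": -0.0, "ay": 0.0, "az": -0.185}, {"dx": 49, "dy": 174, "dz": 142, "ax": -0.0, "ay": 0.0, "az": -0.224}, {"dx": 56, "dy": 198, "dz": 143, "ax": -0.0, "ay": 0.0, "az": -0.256}, {"dx": 61, "dy": 215, "dz": 144, "ax": -0.0, "ay": 0.0, "az": -0.277}, {"dx": 62, "dy": 221, "dz": 144, "ax": -0.0, "ay": 0.0, "az": -0.285}, {"dx": 62, "dy": 221, "dz": 144, "ax": -0.0, "ay": 0.0, "az": -0.285}, {"dx": 62, "dy": 221, "dz": 144, "ax": -0.0, "ay": 0.0, "az": -0.285}]
qend [-0.47  0.79 -0.01  0.99 -0.3   1.77 -0.64]
```

send_rows(
  motion=[
    {"dx":0,"dy":0,"dz":10,"ax":0,"ay":0,"az":0},
    {"dx":0,"dy":0,"dz":35,"ax":0,"ay":0,"az":0},
    {"dx":0,"dy":0,"dz":70,"ax":0,"ay":0,"az":0},
    {"dx":0,"dy":0,"dz":100,"ax":0,"ay":0,"az":0},
    {"dx":0,"dy":0,"dz":125,"ax":0,"ay":0,"az":0},
    {"dx":2,"dy":6,"dz":135,"ax":0,"ay":0,"az":-0.008},
    {"dx":7,"dy":23,"dz":136,"ax":0,"ay":0,"az":-0.03},
    {"dx":14,"dy":48,"dz":137,"ax":0,"ay":0,"az":-0.062},
    {"dx":23,"dy":78,"dz":138,"ax":0,"ay":0,"az":-0.1},
    {"dx":32,"dy":111,"dz":140,"ax":0,"ay":0,"az":-0.143},
    {"dx":41,"dy":143,"dz":141,"ax":0,"ay":0,"az":-0.185},
    {"dx":49,"dy":174,"dz":142,"ax":0,"ay":0,"az":-0.224},
    {"dx":56,"dy":198,"dz":143,"ax":0,"ay":0,"az":-0.256},
    {"dx":61,"dy":215,"dz":144,"ax":0,"ay":0,"az":-0.277},
    {"dx":62,"dy":221,"dz":144,"ax":0,"ay":0,"az":-0.285},
    {"dx":62,"dy":221,"dz":144,"ax":0,"ay":0,"az":-0.285},
    {"dx":62,"dy":221,"dz":144,"ax":0,"ay":0,"az":-0.285},
  ],
)

```text
time: 24.23
tool_pos: [0.6094, 0.3713, 0.2476]
tool_rot: [-2.988, 0.244, 0.8]
wrist_force: [-0.0, -1.0, -4.6]
opening: 0.104
```

Run:
```python
from h import *
st()
im=eyes.snapshot("side"); cv2.imwrite("pics/s22.png",im[:,:,::-1])
c=cal("wrist");im=eyes.snapshot("wrist"); cv2.imwrite("pics/w22.png",im[:,:,::-1])
```

```text
t 24.23 pos [0.6094 0.3713 0.2476] q [-0.473  0.792 -0.009  1.    -0.302  1.774 -0.641] F [-0.  -1.  -4.6] M [-0.27 -1.14  0.02] op 8.9
[[0.855, -0.161, -0.493], [-0.141, -0.987, 0.078], [-0.5, 0.003, -0.866]]
```

View pics/s22.png

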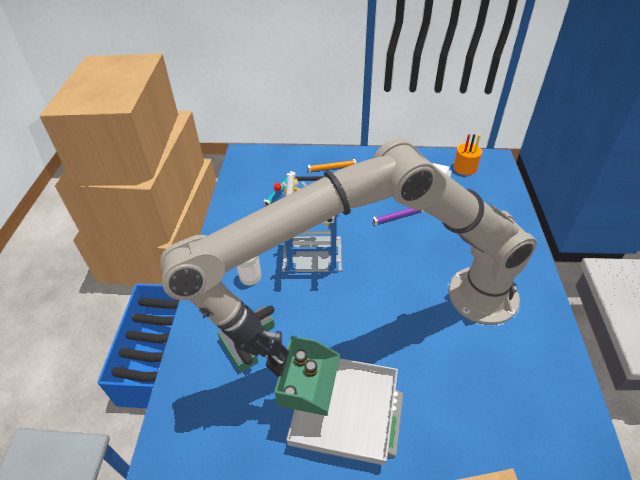

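View pics/w22.png

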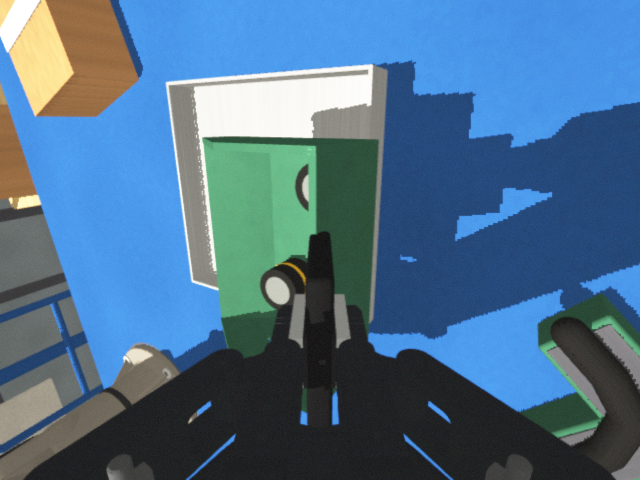

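Run:
```python
from mk import *
s=h.env.read_state();T0=s["tool_pos"];R0=Ro.from_rotvec(s["tool_rot"])
# commanded
T0=Tg+np.array([.062,.221,.144]);R0=Ro.from_rotvec([0,0,-.285])*RG
seq=[]
for k in range(1,20):
    th=np.radians(98*k/19); z=np.interp(np.degrees(th),[0,30,60,100],[.17,.12,.102,.100]); off=np.interp(np.degrees(th),[0,40],[.03,.045])
    seq.append(tool(*pourpose(psi,th,pan-u*off+[0,0,z])))
seq.append(seq[-1])
rows(T0,R0,seq,s["joint_pos"])
```

```text
[{"dx": -6, "dy": 1, "dz": 4, "ax": -0.015, "ay": -0.089, "az": -0.0}, {"dx": -12, "dy": 2, "dz": 7, "ax": -0.029, "ay": -0.178, "az": -0.0}, {"dx": -20, "dy": 4, "dz": 9, "ax": -0.044, "ay": -0.266, "az": -0.0}, {"dx": -29, "dy": 5, "dz": 11, "ax": -0.059, "ay": -0.355, "az": -0.0}, {"dx": -39, "dy": 7, "dz": 11, "ax": -0.073, "ay": -0.444, "az": -0.0}, {"dx": -49, "dy": 9, "dz": 12, "ax": -0.088, "ay": -0.533, "az": -0.0}, {"dx": -60, "dy": 10, "dz": 15, "ax": -0.103, "ay": -0.622, "az": -0.0}, {"dx": -72, "dy": 12, "dz": 18, "ax": -0.117, "ay": -0.711, "az": -0.0}, {"dx": -86, "dy": 15, "dz": 19, "ax": -0.132, "ay": -0.799, "az": -0.0}, {"dx": -100, "dy": 17, "dz": 19, "ax": -0.147, "ay": -0.888, "az": -0.0}, {"dx": -115, "dy": 19, "dz": 17, "ax": -0.162, "ay": -0.977, "az": -0.0}, {"dx": -129, "dy": 22, "dz": 16, "ax": -0.176, "ay": -1.066, "az": -0.0}, {"dx": -144, "dy": 24, "dz": 14, "ax": -0.191, "ay": -1.155, "az": -0.0}, {"dx": -158, "dy": 27, "dz": 12, "ax": -0.206, "ay": -1.243, "az": -0.0}, {"dx": -172, "dy": 29, "dz": 8, "ax": -0.22, "ay": -1.332, "az": -0.0}, {"dx": -186, "dy": 31, "dz": 3, "ax": -0.235, "ay": -1.421, "az": -0.0}, {"dx": -199, "dy": 33, "dz": -3, "ax": -0.25, "ay": -1.51, "az": -0.0}, {"dx": -212, "dy": 35, "dz": -11, "ax": -0.264, "ay": -1.599, "az": -0.0}, {"dx": -224, "dy": 37, "dz": -20, "ax": -0.279, "ay": -1.688, "az": -0.0}, {"dx": -224, "dy": 37, "dz": -20, "ax": -0.279, "ay": -1.688, "az": -0.0}]
qend [-1.5   0.39  0.07  2.16  1.31  1.26 -2.51]
```

send_rows(
  motion=[
    {"dx":-6,"dy":1,"dz":4,"ax":-0.015,"ay":-0.089,"az":0},
    {"dx":-12,"dy":2,"dz":7,"ax":-0.029,"ay":-0.178,"az":0},
    {"dx":-20,"dy":4,"dz":9,"ax":-0.044,"ay":-0.266,"az":0},
    {"dx":-29,"dy":5,"dz":11,"ax":-0.059,"ay":-0.355,"az":0},
    {"dx":-39,"dy":7,"dz":11,"ax":-0.073,"ay":-0.444,"az":0},
    {"dx":-49,"dy":9,"dz":12,"ax":-0.088,"ay":-0.533,"az":0},
    {"dx":-60,"dy":10,"dz":15,"ax":-0.103,"ay":-0.622,"az":0},
    {"dx":-72,"dy":12,"dz":18,"ax":-0.117,"ay":-0.711,"az":0},
    {"dx":-86,"dy":15,"dz":19,"ax":-0.132,"ay":-0.799,"az":0},
    {"dx":-100,"dy":17,"dz":19,"ax":-0.147,"ay":-0.888,"az":0},
    {"dx":-115,"dy":19,"dz":17,"ax":-0.162,"ay":-0.977,"az":0},
    {"dx":-129,"dy":22,"dz":16,"ax":-0.176,"ay":-1.066,"az":0},
    {"dx":-144,"dy":24,"dz":14,"ax":-0.191,"ay":-1.155,"az":0},
    {"dx":-158,"dy":27,"dz":12,"ax":-0.206,"ay":-1.243,"az":0},
    {"dx":-172,"dy":29,"dz":8,"ax":-0.22,"ay":-1.332,"az":0},
    {"dx":-186,"dy":31,"dz":3,"ax":-0.235,"ay":-1.421,"az":0},
    {"dx":-199,"dy":33,"dz":-3,"ax":-0.25,"ay":-1.51,"az":0},
    {"dx":-212,"dy":35,"dz":-11,"ax":-0.264,"ay":-1.599,"az":0},
    {"dx":-224,"dy":37,"dz":-20,"ax":-0.279,"ay":-1.688,"az":0},
    {"dx":-224,"dy":37,"dz":-20,"ax":-0.279,"ay":-1.688,"az":0},
  ],
)

```text
time: 26.0
tool_pos: [0.3814, 0.4099, 0.224]
tool_rot: [2.523, -0.19, 1.697]
wrist_force: [-0.6, -0.7, -5.0]
opening: 0.106
```

Run:
```python
from h import *
st()
im=eyes.snapshot("side"); cv2.imwrite("pics/s23.png",im[:,:,::-1]); crop(im,250,280,450,480,4,"pics/s23c.png")
im=eyes.snapshot("top"); cv2.imwrite("pics/t23.png",im[:,:,::-1]); crop(im,80,190,240,330,4,"pics/t23c.png")
c=cal("wrist");im=eyes.snapshot("wrist"); cv2.imwrite("pics/w23.png",im[:,:,::-1])
```

```text
t 26.0 pos [0.3814 0.4099 0.224 ] q [-1.56   0.397  0.123  2.166  1.293  1.232 -2.508] F [-0.6 -0.7 -5. ] M [0.32 1.92 0.01] op 9.1
[[0.373, -0.156, 0.915], [-0.05, -0.988, -0.148], [0.926, 0.01, -0.376]]
```

View pics/s23c.png

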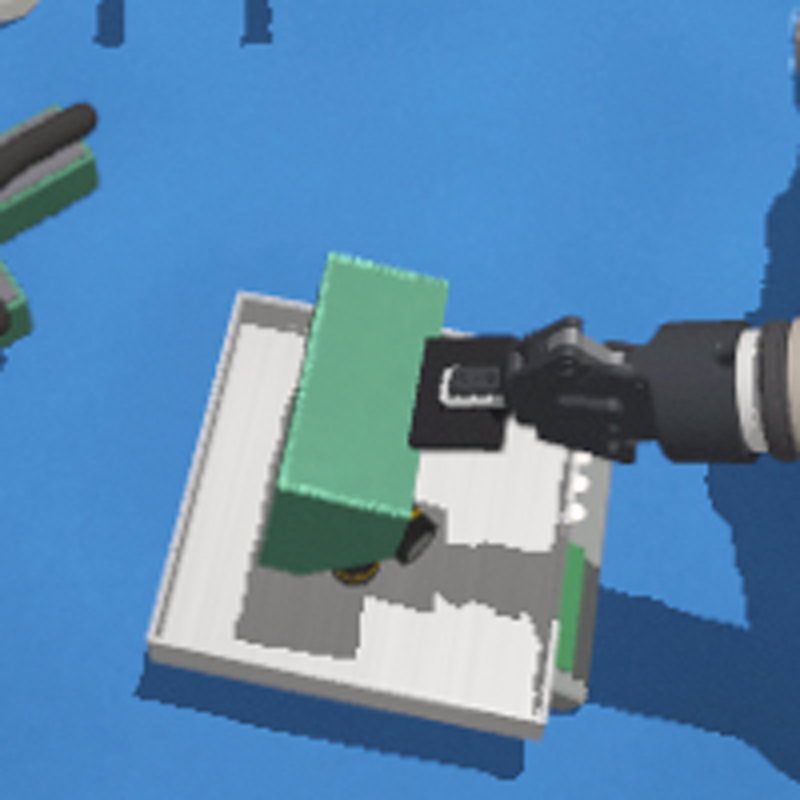

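View pics/t23c.png

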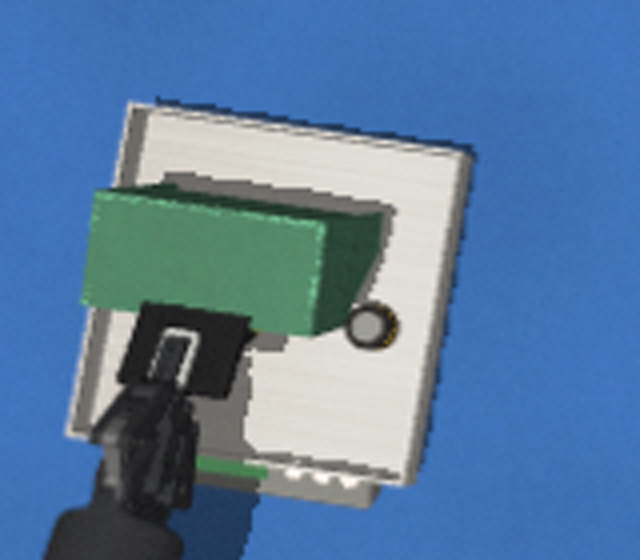

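View pics/w23.png

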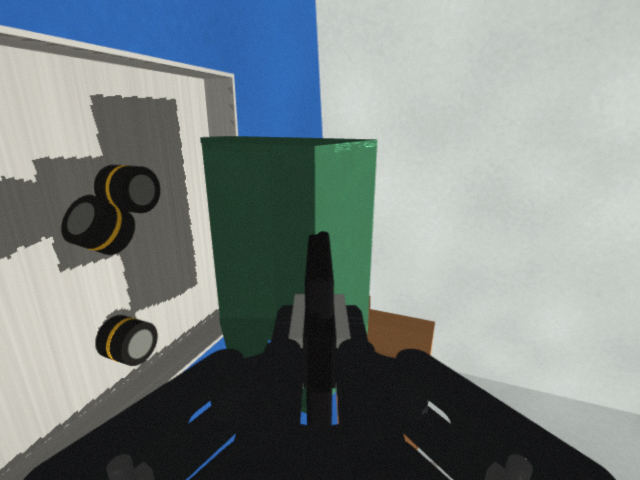

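Run:
```python
from mk import *
s=h.env.read_state()
T0=Tg+np.array([.062-.224,.221+.037,.144-.020]);R0=Ro.from_rotvec([-.279,-1.688,0])*Ro.from_rotvec([0,0,-.285])*RG
print(T0-s["tool_pos"])
seq=[]
n=20
for k in range(1,n+1):
    th=np.radians(np.interp(k,[0,2,18],[98,98,0])); z=np.interp(k,[0,4],[.10,.19]); off=np.interp(k,[0,10],[.045,.03])
    seq.append(tool(*pourpose(psi,th,pan-u*off+[0,0,z])))
q=rows(T0,R0,seq,s["joint_pos"])
# then to place
s2=.0423; tgt=np.array([.5595,-.1358,0])+Ro.from_euler('z',s2).apply([0,.126,0])
b1,_=pourpose(psi,0,pan-u*.03+[0,0,.19])
P=[(b1,170.6),(np.array([.52,.33,.15]),190),(np.array([.53,.22,.13]),220),(np.array([.55,.10,.12]),250),(tgt+[-.002,.06,.08],272.42)]
print(P)
T1,R1=seq[-1]
seq=[]
for (a,ya),(c,yc) in zip(P[:-1],P[1:]):
    for k in range(1,6): f=k/5; seq.append(tool(a*(1-f)+c*f,Ro.from_euler('z',ya+(yc-ya)*f,degrees=True)))
rows(T1,R1,seq,q)
```

```text
[ 1.69578592e-04  1.10670385e-03 -2.67295132e-05]
[{"dx": -1, "dy": 1, "dz": 23, "ax": 0.0, "ay": 0.0, "az": -0.0}, {"dx": -3, "dy": 1, "dz": 45, "ax": 0.0, "ay": 0.0, "az": -0.0}, {"dx": 10, "dy": -1, "dz": 78, "ax": 0.018, "ay": 0.106, "az": -0.0}, {"dx": 24, "dy": -3, "dz": 108, "ax": 0.035, "ay": 0.211, "az": -0.0}, {"dx": 38, "dy": -6, "dz": 115, "ax": 0.053, "ay": 0.317, "az": -0.0}, {"dx": 53, "dy": -8, "dz": 120, "ax": 0.07, "ay": 0.422, "az": -0.0}, {"dx": 69, "dy": -11, "dz": 123, "ax": 0.087, "ay": 0.528, "az": -0.0}, {"dx": 85, "dy": -14, "dz": 124, "ax": 0.105, "ay": 0.633, "az": -0.0}, {"dx": 101, "dy": -16, "dz": 123, "ax": 0.122, "ay": 0.739, "az": -0.0}, {"dx": 116, "dy": -19, "dz": 120, "ax": 0.14, "ay": 0.844, "az": -0.0}, {"dx": 133, "dy": -21, "dz": 116, "ax": 0.157, "ay": 0.95, "az": -0.0}, {"dx": 149, "dy": -24, "dz": 110, "ax": 0.175, "ay": 1.055, "az": -0.0}, {"dx": 164, "dy": -27, "dz": 102, "ax": 0.192, "ay": 1.161, "az": -0.0}, {"dx": 179, "dy": -29, "dz": 92, "ax": 0.21, "ay": 1.266, "az": -0.0}, {"dx": 192, "dy": -31, "dz": 81, "ax": 0.227, "ay": 1.372, 
[... 1401 characters left out ...]
967}, {"dx": -25, "dy": -138, "dz": -38, "ax": -0.0, "ay": 0.0, "az": 1.072}, {"dx": -28, "dy": -157, "dz": -40, "ax": 0.0, "ay": 0.0, "az": 1.176}, {"dx": -31, "dy": -177, "dz": -42, "ax": 0.0, "ay": 0.0, "az": 1.281}, {"dx": -35, "dy": -198, "dz": -44, "ax": -0.0, "ay": -0.0, "az": 1.386}, {"dx": -40, "dy": -206, "dz": -52, "ax": 0.0, "ay": 0.0, "az": 1.464}, {"dx": -46, "dy": -215, "dz": -60, "ax": -0.0, "ay": 0.0, "az": 1.542}, {"dx": -52, "dy": -224, "dz": -68, "ax": -0.0, "ay": 0.0, "az": 1.621}, {"dx": -58, "dy": -233, "dz": -76, "ax": -0.0, "ay": 0.0, "az": 1.699}, {"dx": -63, "dy": -243, "dz": -84, "ax": 0.0, "ay": -0.0, "az": 1.777}]
qend [-0.5   0.43 -0.06  1.75  0.49  1.28  0.83]
```

send_rows(
  motion=[
    {"dx":-1,"dy":1,"dz":23,"ax":0,"ay":0,"az":0},
    {"dx":-3,"dy":1,"dz":45,"ax":0,"ay":0,"az":0},
    {"dx":10,"dy":-1,"dz":78,"ax":0.018,"ay":0.106,"az":0},
    {"dx":24,"dy":-3,"dz":108,"ax":0.035,"ay":0.211,"az":0},
    {"dx":38,"dy":-6,"dz":115,"ax":0.053,"ay":0.317,"az":0},
    {"dx":53,"dy":-8,"dz":120,"ax":0.07,"ay":0.422,"az":0},
    {"dx":69,"dy":-11,"dz":123,"ax":0.087,"ay":0.528,"az":0},
    {"dx":85,"dy":-14,"dz":124,"ax":0.105,"ay":0.633,"az":0},
    {"dx":101,"dy":-16,"dz":123,"ax":0.122,"ay":0.739,"az":0},
    {"dx":116,"dy":-19,"dz":120,"ax":0.14,"ay":0.844,"az":0},
    {"dx":133,"dy":-21,"dz":116,"ax":0.157,"ay":0.95,"az":0},
    {"dx":149,"dy":-24,"dz":110,"ax":0.175,"ay":1.055,"az":0},
    {"dx":164,"dy":-27,"dz":102,"ax":0.192,"ay":1.161,"az":0},
    {"dx":179,"dy":-29,"dz":92,"ax":0.21,"ay":1.266,"az":0},
    {"dx":192,"dy":-31,"dz":81,"ax":0.227,"ay":1.372,"az":0},
    {"dx":204,"dy":-33,"dz":68,"ax":0.244,"ay":1.477,"az":0},
    {"dx":215,"dy":-35,"dz":55,"ax":0.262,"ay":1.582,"az":0},
    {"dx":224,"dy":-37,"dz":40,"ax":0.279,"ay":1.688,"az":0},
    {"dx":224,"dy":-37,"dz":40,"ax":0.279,"ay":1.688,"az":0},
    {"dx":224,"dy":-37,"dz":40,"ax":0.279,"ay":1.688,"az":0},
  ],
)

```text
time: 27.82
tool_pos: [0.6127, 0.3674, 0.2656]
tool_rot: [-2.988, 0.255, 0.8]
wrist_force: [-0.3, 0.4, -2.2]
opening: 0.106
```

Run:
```python
from h import *
st()
im=eyes.snapshot("side"); cv2.imwrite("pics/s24.png",im[:,:,::-1]); crop(im,200,270,440,470,3,"pics/s24c.png")
```

```text
t 27.82 pos [0.6127 0.3674 0.2656] q [-0.562  0.796  0.195  0.976 -0.418  1.827 -0.578] F [-0.3  0.4 -2.2] M [-0.15 -0.94 -0.03] op 9.0
[[0.854, -0.168, -0.493], [-0.148, -0.986, 0.079], [-0.5, 0.006, -0.866]]
```

View pics/s24c.png

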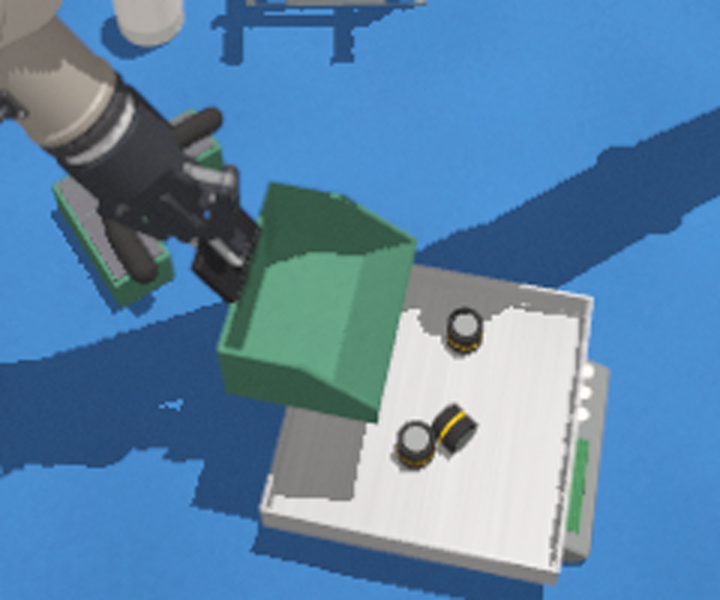

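Bin is empty, three offcuts in the pan. Carry it round to the stand.

send_rows(
  motion=[
    {"dx":-2,"dy":-6,"dz":-3,"ax":0,"ay":0,"az":0.068},
    {"dx":-4,"dy":-11,"dz":-6,"ax":0,"ay":0,"az":0.135},
    {"dx":-6,"dy":-17,"dz":-8,"ax":0,"ay":0,"az":0.203},
    {"dx":-9,"dy":-23,"dz":-11,"ax":0,"ay":0,"az":0.271},
    {"dx":-13,"dy":-28,"dz":-14,"ax":0,"ay":0,"az":0.339},
    {"dx":-13,"dy":-42,"dz":-18,"ax":0,"ay":0,"az":0.443},
    {"dx":-13,"dy":-56,"dz":-22,"ax":0,"ay":0,"az":0.548},
    {"dx":-15,"dy":-71,"dz":-26,"ax":0,"ay":0,"az":0.653},
    {"dx":-17,"dy":-86,"dz":-30,"ax":0,"ay":0,"az":0.757},
    {"dx":-21,"dy":-101,"dz":-34,"ax":0,"ay":0,"az":0.862},
    {"dx":-22,"dy":-119,"dz":-36,"ax":0,"ay":0,"az":0.967},
    {"dx":-25,"dy":-138,"dz":-38,"ax":0,"ay":0,"az":1.072},
    {"dx":-28,"dy":-157,"dz":-40,"ax":0,"ay":0,"az":1.176},
    {"dx":-31,"dy":-177,"dz":-42,"ax":0,"ay":0,"az":1.281},
    {"dx":-35,"dy":-198,"dz":-44,"ax":0,"ay":0,"az":1.386},
    {"dx":-40,"dy":-206,"dz":-52,"ax":0,"ay":0,"az":1.464},
    {"dx":-46,"dy":-215,"dz":-60,"ax":0,"ay":0,"az":1.542},
    {"dx":-52,"dy":-224,"dz":-68,"ax":0,"ay":0,"az":1.621},
    {"dx":-58,"dy":-233,"dz":-76,"ax":0,"ay":0,"az":1.699},
    {"dx":-63,"dy":-243,"dz":-84,"ax":0,"ay":0,"az":1.777},
  ],
)

```text
time: 29.53
tool_pos: [0.5466, 0.1313, 0.19]
tool_rot: [1.879, 1.97, -0.488]
wrist_force: [0.6, -0.7, -2.9]
opening: 0.101
```

send_rows(
  motion=[
    {"dx":0,"dy":0,"dz":0,"ax":0,"ay":0,"az":0},
    {"dx":0,"dy":0,"dz":0,"ax":0,"ay":0,"az":0},
    {"dx":0,"dy":0,"dz":0,"ax":0,"ay":0,"az":0},
  ],
)

```text
time: 29.78
tool_pos: [0.5481, 0.1312, 0.1886]
tool_rot: [1.884, 1.965, -0.493]
wrist_force: [0.3, 0.7, -2.6]
opening: 0.103
```

Run:
```python
from h import *
import pickle
st()
im=eyes.snapshot("side"); cv2.imwrite("pics/s25.png",im[:,:,::-1]); crop(im,200,150,400,350,4,"pics/s25c.png")
im=eyes.snapshot("top"); cv2.imwrite("pics/t25.png",im[:,:,::-1]); crop(im,200,150,400,290,4,"pics/t25c.png")
c=cal("wrist");im=eyes.snapshot("wrist"); cv2.imwrite("pics/w25.png",im[:,:,::-1]);pickle.dump(c,open("w25.pkl","wb"))
```

```text
t 29.78 pos [0.5481 0.1312 0.1886] q [-0.562  0.428  0.008  1.749  0.468  1.266  0.846] F [ 0.3  0.7 -2.6] M [ 1.04 -0.03  0.02] op 8.8
[[-0.035, 0.999, 0.026], [0.868, 0.043, -0.494], [-0.495, 0.005, -0.869]]
```

View pics/s25c.png

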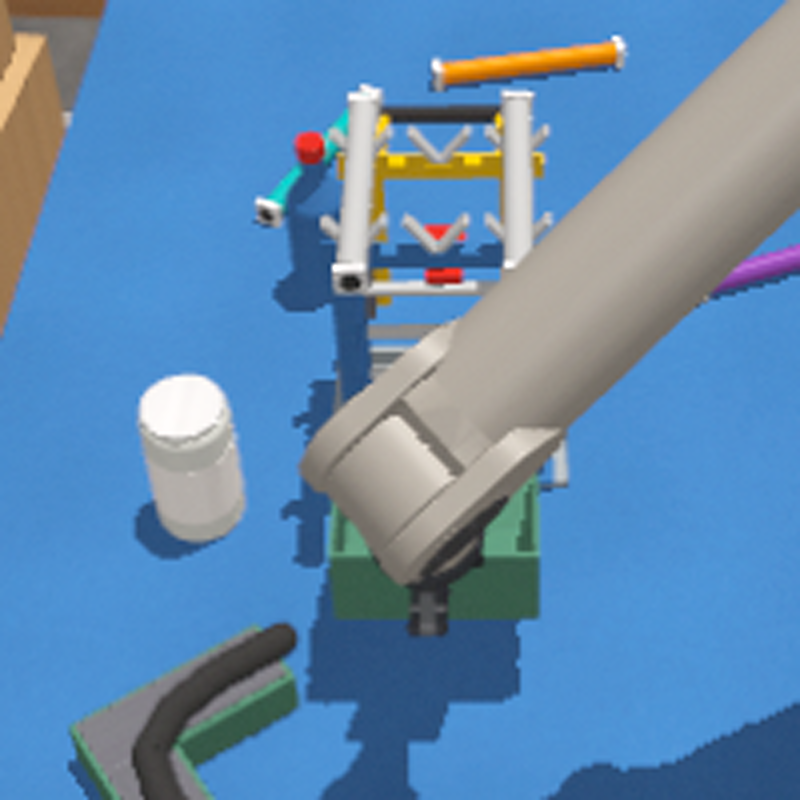

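View pics/t25c.png

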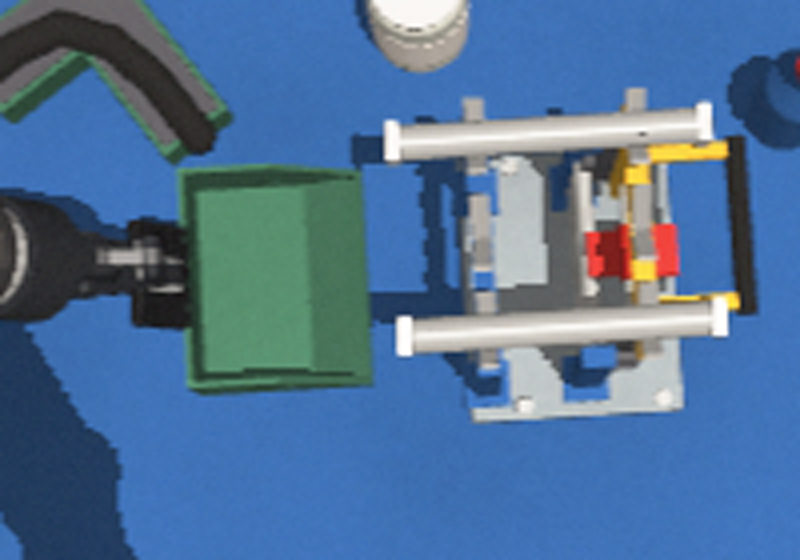

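View pics/w25.png

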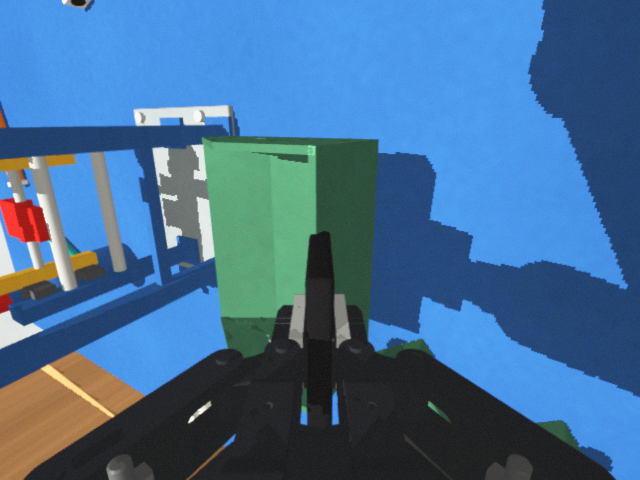

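Run:
```python
from mk import *
from h import *
s=env.read_state();R=Ro.from_rotvec(s["tool_rot"]);RB=R*rel_R.inv(); bo=s["tool_pos"]-RB.apply(rel_t)
print("bin by fk",bo,RB.as_euler('zyx',degrees=True))
T=cal("top");t=lambda u,v:(200+u/4,150+v/4)
z=bo[2]
M={'rl':(-.06,.075,.075+z),'rr':(-.06,-.075,.075+z),'fl':(.063,.075,.027+z),'fr':(.063,-.075,.027+z)}
# bin x -> world -y (image right), bin y -> world +x (image up)
obs=[(T,'rl',t(179,170)),(T,'rr',t(189,392)),(T,'fl',t(360,169)),(T,'fr',t(373,384))]
print(fitpose(obs,M,[.55,.05,-1.53]))
# stand refit
M={'a':(-.1,-.1,.008),'b':(-.1,.058,.008),'h1':(.0,-.118,.258)}
m=np.array([.5595,-.1358,0]);sy=.0423
for k,v in {'a':(-.1,-.1,.008),'b':(-.1,.058,.008),'d':(.1,.058,.008),'A+':(.06,.1,.296),'A-':(.06,-.1,.296),'B+':(-.06,.1,.296),'B-':(-.06,-.1,.296)}.items():
    p=proj(T,Ro.from_euler('z',sy).apply(v)+m)[0]; print(k,((p-[200,150])*4).round(0))
```

```text
bin by fk [0.55289611 0.05097505 0.08065165] [-8.75663698e+01 -1.80176721e-01 -8.21491943e-03]
(array([ 0.55161615,  0.05127092, -1.52085953]), array([[-0.59540512,  0.11939458],
       [-0.11648544, -0.45087839],
       [ 0.34138342,  0.51934015],
       [ 0.39322459, -0.1702216 ]]))
a [683. 410.]
b [471. 422.]
d [456. 157.]
A+ [385. 139.]
A- [712. 120.]
B+ [396. 334.]
B- [725. 315.]
```

send_rows(
  motion=[
    {"dx":1,"dy":-15,"dz":-12,"ax":0,"ay":0,"az":0},
    {"dx":1,"dy":-30,"dz":-26,"ax":0,"ay":0,"az":0},
    {"dx":1,"dy":-45,"dz":-40,"ax":0,"ay":0,"az":0},
    {"dx":1,"dy":-57,"dz":-54,"ax":0,"ay":0,"az":0},
    {"dx":1,"dy":-63,"dz":-66,"ax":0,"ay":0,"az":0},
    {"dx":1,"dy":-63,"dz":-72,"ax":0,"ay":0,"az":0},
    {"dx":1,"dy":-63,"dz":-72,"ax":0,"ay":0,"az":0},
    {"dx":1,"dy":-63,"dz":-72,"ax":0,"ay":0,"az":0},
  ],
)

```text
time: 30.6
tool_pos: [0.5485, 0.0679, 0.1134]
tool_rot: [1.881, 1.967, -0.501]
wrist_force: [-0.2, 0.2, -2.8]
opening: 0.107
```

```bash
cat > binfk.py <<'E'
from mk import *
from h import *
s=env.read_state();R=Ro.from_rotvec(s["tool_rot"]);RB=R*rel_R.inv(); bo=s["tool_pos"]-RB.apply(rel_t)
print("bin by fk",bo.round(4),RB.as_euler('zyx',degrees=True).round(2),"F",s["wrist_force"].round(1),s["time"])
m=np.array([.5595,-.1358,0]);sy=.0423
print("in stand",Ro.from_euler('z',-sy).apply(bo-m).round(4))
E
python3 binfk.py
python3 - <<'E'
from h import *
im=eyes.snapshot("top"); cv2.imwrite("pics/t26.png",im[:,:,::-1]); crop(im,230,160,390,280,5,"pics/t26c.png")
E
```

```text
bin by fk [ 0.5532 -0.012   0.0075] [-8.749e+01 -5.000e-02 -8.000e-02] F [-0.2  0.2 -2.8] 30.6
in stand [-0.001   0.1239  0.0075]
```

View pics/t26c.png

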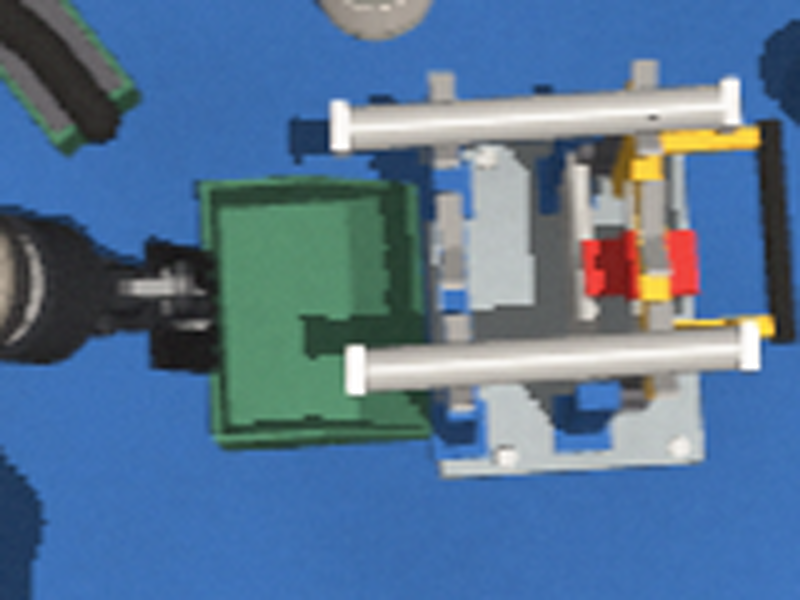

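send_rows(
  motion=[
    {"dx":1,"dy":-1,"dz":-3,"ax":0,"ay":0,"az":0},
    {"dx":1,"dy":-1,"dz":-6,"ax":0,"ay":0,"az":0},
    {"dx":1,"dy":-1,"dz":-8,"ax":0,"ay":0,"az":0},
    {"dx":1,"dy":-1,"dz":-8,"ax":0,"ay":0,"az":0},
    {"dx":1,"dy":-1,"dz":-8,"ax":0,"ay":0,"az":0},
  ],
)

```text
time: 31.07
tool_pos: [0.5494, 0.0662, 0.106]
tool_rot: [1.88, 1.967, -0.501]
wrist_force: [-0.9, 1.3, 1.9]
opening: 0.101
```

```bash
python3 binfk.py
```

```text
bin by fk [ 5.541e-01 -1.380e-02  1.000e-04] [-8.75e+01 -8.00e-02 -1.20e-01] F [-0.9  1.3  1.9] 31.0667
in stand [-2.000e-04  1.221e-01  1.000e-04]
```

send_rows(
  fingers=36,
  motion=[
    {"dx":0,"dy":0,"dz":0,"ax":0,"ay":0,"az":0},
    {"dx":0,"dy":0,"dz":0,"ax":0,"ay":0,"az":0},
    {"dx":0,"dy":0,"dz":0,"ax":0,"ay":0,"az":0},
    {"dx":0,"dy":0,"dz":0,"ax":0,"ay":0,"az":0},
    {"dx":0,"dy":5,"dz":9,"ax":0,"ay":0,"az":0},
    {"dx":0,"dy":15,"dz":26,"ax":0,"ay":0,"az":0},
    {"dx":-1,"dy":30,"dz":52,"ax":0,"ay":0,"az":0},
    {"dx":-2,"dy":47,"dz":82,"ax":0,"ay":0,"az":0},
    {"dx":-3,"dy":65,"dz":113,"ax":0,"ay":0,"az":0},
    {"dx":-3,"dy":80,"dz":145,"ax":0,"ay":0,"az":0},
    {"dx":-3,"dy":100,"dz":180,"ax":0,"ay":0,"az":0},
    {"dx":-20,"dy":130,"dz":200,"ax":0,"ay":0,"az":0},
    {"dx":-20,"dy":160,"dz":220,"ax":0,"ay":0,"az":0},
    {"dx":-20,"dy":160,"dz":220,"ax":0,"ay":0,"az":0},
    {"dx":-20,"dy":160,"dz":220,"ax":0,"ay":0,"az":0},
  ],
)

```text
time: 32.32
tool_pos: [0.5287, 0.2285, 0.3269]
tool_rot: [1.878, 1.97, -0.497]
wrist_force: [-0.0, 0.5, -0.5]
opening: 0.423
```

Run:
```python
from h import *
import pickle
st()
im=eyes.snapshot("side"); cv2.imwrite("pics/s27.png",im[:,:,::-1])
im=eyes.snapshot("top"); cv2.imwrite("pics/t27.png",im[:,:,::-1]); crop(im,230,160,390,280,5,"pics/t27c.png")
c=cal("wrist");im=eyes.snapshot("wrist"); cv2.imwrite("pics/w27.png",im[:,:,::-1]);pickle.dump(c,open("w27.pkl","wb"))
```

```text
t 32.32 pos [0.5287 0.2285 0.3269] q [-0.673  0.373 -0.037  1.505  0.416  1.598  0.849] F [-0.   0.5 -0.5] M [ 0.51  0.03 -0.02] op 36.1
[[-0.041, 0.999, 0.025], [0.868, 0.048, -0.495], [-0.496, 0.001, -0.869]]
```

View pics/s27.png

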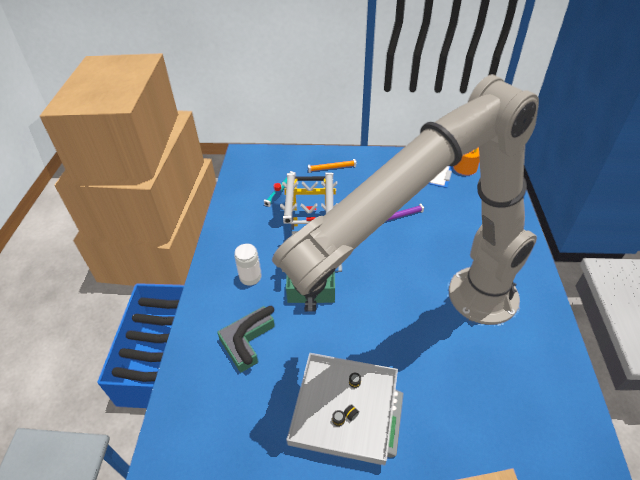

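View pics/t27c.png

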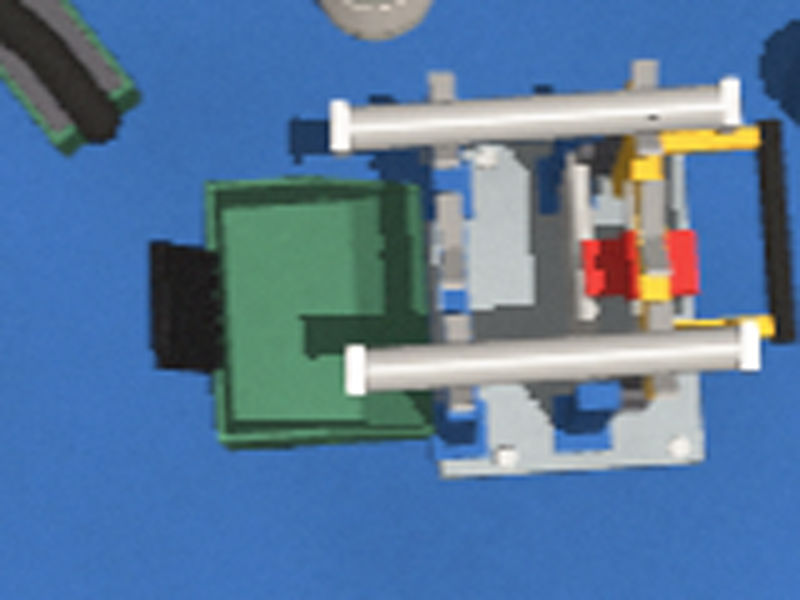

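View pics/w27.png

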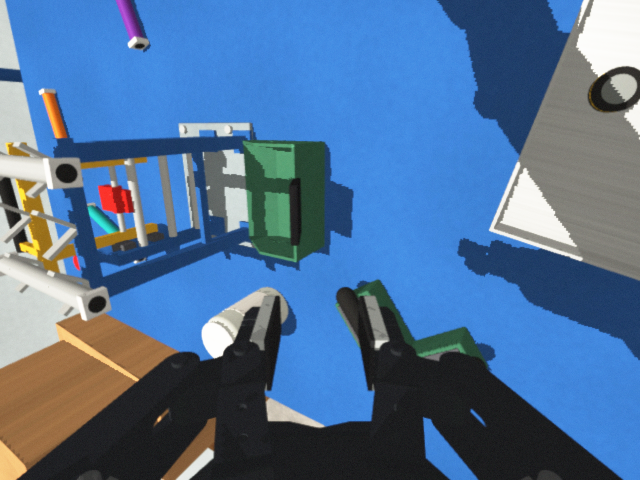

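Run:
```python
from h import *
T=cal("top");t=lambda u,v:(230+u/5,160+v/5)
crop("pics/t27.png",262,185,332,265,9,"pics/t27d.png")
M={'rl':(-.06,.075,.075),'rr':(-.06,-.075,.075),'fl':(.063,.075,.027),'fr':(.063,-.075,.027)}
obs=[(T,'rl',t(205,182)),(T,'rr',t(219,442)),(T,'fl',t(420,180)),(T,'fr',t(432,436))]
p,r=fitpose(obs,M,[.554,-.013,-1.53]);print(p,np.degrees(p[2]),r.round(1).tolist())
m=np.array([.5595,-.1358,0]);print("in stand",Ro.from_euler('z',-.0423).apply([p[0],p[1],0]-m))
for k,v in {'b':(-.1,.058,.008),'d':(.1,.058,.008)}.items():
    print(k,((proj(T,Ro.from_euler('z',.0423).apply(v)+m)[0]-[262,185])*9).round(0))
q=np.array([.5541,-.0138,0]);R=Ro.from_euler('z',-87.5,degrees=True)
for k in M: print(k,((proj(T,R.apply(M[k])+q)[0]-[262,185])*9).round(0))
```

```text
[ 0.55384446 -0.01333785 -1.52811515] -87.55454851046913 [[-0.1, -0.1], [-0.2, -0.2], [-0.2, 0.6], [0.4, -0.3]]
in stand [-0.00047188  0.12259176  0.        ]
b [503. 635.]
d [468.  39.]
rl [ 82. 101.]
rr [106. 568.]
fl [468. 103.]
fr [495. 556.]
```

View pics/t27d.png

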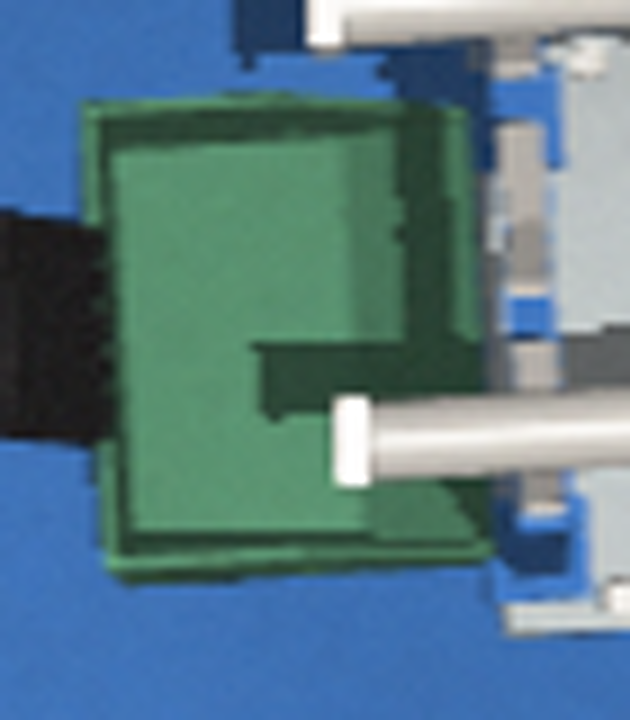

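send_rows(
  motion=[
    {"dx":-40,"dy":40,"dz":30,"ax":0,"ay":0,"az":0},
    {"dx":-80,"dy":80,"dz":60,"ax":0,"ay":0,"az":0},
    {"dx":-80,"dy":80,"dz":60,"ax":0,"ay":0,"az":0},
    {"dx":-80,"dy":80,"dz":60,"ax":0,"ay":0,"az":0},
    {"dx":-80,"dy":80,"dz":60,"ax":0,"ay":0,"az":0},
    {"dx":-80,"dy":80,"dz":60,"ax":0,"ay":0,"az":0},
    {"dx":-80,"dy":80,"dz":60,"ax":0,"ay":0,"az":0},
    {"dx":-80,"dy":80,"dz":60,"ax":0,"ay":0,"az":0},
    {"dx":-80,"dy":80,"dz":60,"ax":0,"ay":0,"az":0},
    {"dx":-80,"dy":80,"dz":60,"ax":0,"ay":0,"az":0},
    {"dx":-80,"dy":80,"dz":60,"ax":0,"ay":0,"az":0},
    {"dx":-80,"dy":80,"dz":60,"ax":0,"ay":0,"az":0},
    {"dx":-80,"dy":80,"dz":60,"ax":0,"ay":0,"az":0},
    {"dx":-80,"dy":80,"dz":60,"ax":0,"ay":0,"az":0},
    {"dx":-80,"dy":80,"dz":60,"ax":0,"ay":0,"az":0},
    {"dx":-80,"dy":80,"dz":60,"ax":0,"ay":0,"az":0},
    {"dx":-80,"dy":80,"dz":60,"ax":0,"ay":0,"az":0},
    {"dx":-80,"dy":80,"dz":60,"ax":0,"ay":0,"az":0},
    {"dx":-80,"dy":80,"dz":60,"ax":0,"ay":0,"az":0},
    {"dx":-80,"dy":80,"dz":60,"ax":0,"ay":0,"az":0},
  ],
)

```text
time: 34.13
tool_pos: [0.4489, 0.3056, 0.3854]
tool_rot: [1.881, 1.966, -0.503]
wrist_force: [-0.1, -0.5, -0.0]
opening: 0.421
```

Run:
```python
from h import *
st()
im=eyes.snapshot("side"); cv2.imwrite("pics/s28.png",im[:,:,::-1])
im=eyes.snapshot("top"); cv2.imwrite("pics/t28.png",im[:,:,::-1])
```

```text
t 34.13 pos [0.4489 0.3056 0.3854] q [-0.806  0.332 -0.09   1.437  0.37   1.771  0.718] F [-0.1 -0.5 -0. ] M [ 0.54  0.06 -0.04] op 36.0
[[-0.038, 0.999, 0.021], [0.866, 0.044, -0.498], [-0.498, -0.001, -0.867]]
```

View pics/t28.png

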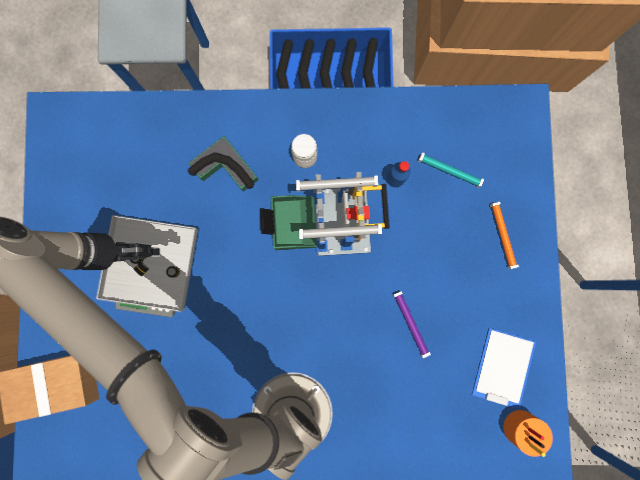

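View pics/s28.png

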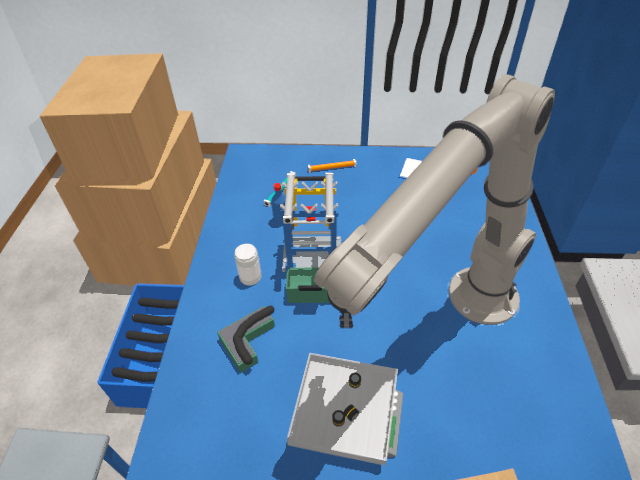

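```bash
python3 -c "
from station import env
print(env.finish_job())"
```

```text
the job is handed in; nothing more can be done
None
```

The trimming bench is ready for the next batch, and I handed the job in at about 34 s of the 208 s limit.

- **Sliding section:** I lifted it about 119 mm, past the top rung, and lowered it 20 mm. The wrist force dropped to near zero as it seated at about 100 mm, and I let go before touching any mandrel.
- **Mandrels:** Only two steel mandrels were on the bench. They now lie in the -60 mm and +60 mm saddle pairs. Their end positions match the centred pose to about 1–2 mm.
- **Offcuts:** The bin held three offcuts. All three are in the scale pan and the bin is empty.
- **Bin:** It stands upright with its lip about 1–2 mm from the middle of the base plate's +y edge. It is square to that edge to about 0.1° and centred to under 1 mm. The gripper position and the top camera agree on this to about 1 mm.

In the last pictures, everything was where I left it, and the gauge, can, bottle and coloured look-alikes were unmoved. I saw no knock to the bin. No check failed. One earlier reading disagreed: in the wrist picture the bin's tongue appeared about 7 mm to one side of where I expected it. The grip was secure anyway, and I placed the bin by its measured corners.

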